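# Pull the burnt-out plug-in tube from the exposure lamp

### The arm

A 6-joint arm with a two-finger parallel gripper is mounted at the origin on the work surface. World frame = base frame: x ahead of the robot, y to its left, z up, the work surface at z = 0. Lengths are in m, angles in degrees, forces in N, time in s.
With the tool pointing down it reaches from about 0.4 to 0.825 m from the base axis. Payload 7 kg.
Tool frame: the origin (TCP) lies midway between the tips of the shut fingers; the grasp point (between the pads) lies 19 mm behind it; z points along the fingers, y is the direction in which the jaws open and shut (so a half turn about z gives the same grasp; the last joint's range is limited). The gripper opens to 88 mm and grips with 3 to 60 N. Pads are 19 mm wide; open, the fingers measure 130 mm over their backs; the gripper's body (78 mm by 193 mm) begins 47 mm behind the grasp point.
Start: joints at [-50.529, 20.546, 0.682, 0, -70.136, -16.507], TCP at [0.263, -0.621, 0.198] pointing down, gripper open.
Joint ranges: [-176.03, 176.03], [-82.01, 121.73], [-58.28, 71.71], [-173.87, 95.51], [-174.79, -0.11], [-173.66, 173.66]. Speed limits (degrees/s): [136.94, 136.94, 172.46, 180, 180, 180].

### API

Orientations are given as a 3x3 rotation matrix whose columns are the frame's x, y, z axes.
In Python, from rig import robot gives the robot as it stands. Calls block until the motion is done:
- robot.goto(position, orientation): joint-space move of the TCP to a pose.
- robot.servo_line(position, ori=None, speed=0.15): straight line of the TCP; ori=None keeps the orientation; speed is the mean speed in m/s.
- robot.movej(angles): joint-space move.
- robot.move_gripper(opening): opening from 0.0 (shut) to 1.0 (fully open); the grip force is fixed at half the most; returns when the fingers have stopped.
- robot.dwell(seconds).
- robot.ik(position, orientation): joint angles nearest the present ones, or None.
- robot.grab_frame(name): name is "side" or "top" or "wrist"; returns (picture, depth): 480x640x3 uint8, red, green, blue; 480x640 float32, m along the optical axis (not along the pixel's ray), 0 where there is no reading.
- robot.camera_info(name): a dict with "vfov" (degrees; the focal length in pixels is half the picture's height over the tangent of half this angle, whatever the lens; pixels are square), "cx", "cy" (the principal point, pixels), "view" (4x4, takes a point from world to camera coordinates); the wrist camera has in their place "T_tool_cam" (4x4, takes a point from camera to tool coordinates, whose origin is the TCP and whose axes are the flange's). Camera axes: x right, y down, z forward; pixel columns grow to the right and rows downward; lengths in m; the calibration is good to about 2 mm. A picture is of the moment at which its call begins: read the wrist's pose just before it. camera_info takes no time and is no camera call.
A pose or a line that the arm cannot do raises robot.Unreachable and nothing moves.
- robot.job_done(): hands the job in, once; it reports no verdict.
Readings, each from a call of its own:
- robot.read_t(): time.
- robot.read_qpos(): joint angles.
- robot.read_qvel(): joint speeds.
- robot.read_effort(): joint torques, N m.
- robot.read_position(): TCP position.
- robot.read_tcp_rot(): TCP orientation.
- robot.read_force(): force on the tool from outside, world axes, zero at the start.
- robot.read_ft_torque(): the same for the moment, N m.
- robot.read_grip_width(): opening from 0.0 (shut) to 1.0 (fully open).
Only numpy, scipy, OpenCV 4.12 (cv2) and the standard library are available. Lean on these libraries where they do the work, as an engineer would, in place of code of your own. Each camera call takes 0.05 s, during which the arm holds its last target.

### The job

The tube in the exposure lamp has burnt out. Switch the lamp off at the rocker on its control box, then take hold of the tube by its plastic base (do not grip the glass), pull it straight out of its sprung holder, and lay it down gently, flat on the floor of the empty grey tray. Leave the switch off and the other things on the table where they are.

Things in the scene. Friction and masses are not known exactly. Their poses are not given: they have to be found in the camera images.
- rocker (a joint): Black rocker switch (64 x 32 mm) on top of the control box, the dark flat box (200 x 140 x 56 mm) at the left foot of the lamp stand. 0 = on: its end nearer the robot, marked with a small circle, is up. Grows as that end is pressed down; 0.34 rad at the stop = off. It stays where it is left; 2 N on the end moves it.
- rocker_raised_end (a point): Point on the rocker's top face at the end to be pressed, 26 mm from its pivot line, about 76 mm above the table while on; goes down about 9 mm to off. Axes turn with the rocker: y along the pivot line, x along the rocker away from this end (level within 10 degrees). A low bezel runs along both sides; a dial 16 mm high is 130 mm off along x.
- head: Lamp head: white sheet-metal trough, 158 x 300 mm outside, turned over so that its open side is up, leaning 35 degrees towards the robot. Origin: centre of the trough's floor. x across it, up the slope; y along it, towards the lamp holder; z out of the open side. Inside x +-75 mm, y -146 to +100 mm, walls 45 mm high. Side frames and black knobs beyond y +-150 mm.
- holder_mouth (a point): Centre of the mouth of the white lamp holder (56 mm wide), on the tube's axis, 28 mm above the trough's floor; same axes as the head: y into the holder, z square to the trough's floor. The holder reaches 15 mm above this point along z, the trough's rims 17 mm. The head's upper (far) rim is 272 mm above the table, its lower (near) rim 182 mm.
- lamp_grip (a point): Centre of the grey plastic base of the plug-in tube: 34 mm across (x, the sides to pinch), 40 mm long (y), 24 mm thick (z). y along the tube to the plug. Seated, its axes are those of the holder and it is 21.5 mm in -y from holder_mouth, 28 mm over the trough's floor. The plug is at y +20 to +42 mm, the glass at -20 to -130 mm. Whole tube 50 to 110 g.
- lamp_plug (a point): Tip of the tube's plug (22 x 16 mm), 42 mm in +y from lamp_grip, same axes. Two spring noses in the holder snap behind the plug's shoulder: it comes out only along -y, against about 13 N in the first 4 mm, then about 5 N; clear of the holder after 21 mm. The tube then lifts out along z.
- lamp_mid (a point): Middle of the whole tube's length (172 mm), on its axis, 44 mm in -y from lamp_grip, same axes. When the tube lies flat in the tray this point is about 12 mm above the tray's floor.
- lamp_glass: The fragile twin white glass tube: two limbs of 14 mm diameter side by side, 32 mm across, 110 mm long. Origin and axes are those of lamp_grip (not in the glass): the glass is at y -20 to -130 mm. Seated, it lies in an open steel rest at y -110 mm: prongs 37 mm apart that end 6 mm above the tube's axis.
- tray_floor (a point): Centre of the inner floor of the open grey tray for used tubes (inside 242 x 142 mm, walls 4 mm thick, 36 mm above this floor; it does not move). x along its long side, z up. The floor is 4 mm above the table.
- weight_left: Black weight, cylinder 48 mm across and 38 mm high, on the glass plate in front of and partly below the lamp head; origin at the centre of its underside. Not to be moved.
- weight_right: The second such weight on the glass plate (plate 130 x 220 x 4 mm). Not to be moved.
- carton: Closed carton with the new tube, 190 x 45 x 32 mm, behind the control box; origin at the centre of its underside, x along it. Not to be moved.

How it is judged (in metres and radians):
On the way, in this order (a step that is already met when the one before it is completed fails the run):
1. the rocker is pressed to off while the tube is still seated (value of joint rocker above 0.27 rad and distance between lamp_grip and holder_mouth below 0.026 m), for 0.1 s.
2. the tube is drawn out until its plug is clear of the holder, the switch still off (y of lamp_grip in the frame of holder_mouth below -0.042 m and value of joint rocker above 0.27 rad), for 0.1 s.
At the end, for the whole second after the job is handed in: The rocker is still off (beyond 0.27 rad), and the tube lies released, at rest and flat (within 7 degrees of level) on the floor of the tray, its middle inside the walls and less than 25 mm above the tray's floor (value of joint rocker above 0.27 rad and x of lamp_mid in the frame of tray_floor between -0.11 and 0.11 m and y of lamp_mid in the frame of tray_floor between -0.065 and 0.065 m and z of lamp_mid in the frame of tray_floor below 0.025 m and angle between lamp_mid's own y axis and vertical between 1.45 and 1.69 rad and linear speed of lamp_glass below 0.02 m/s); the robot touches nothing.
It fails at once if the glass is gripped or pushed by the fingers (more than 3 N) (contact force between the fingers and lamp_glass above 3 N).
It fails at once if the glass is knocked or dropped (more than 15 N on it) (contact force between lamp_glass and anything else above 15 N).
It fails at once if the tube is dropped or flung into the tray (it moves faster than 0.7 m/s just above the tray's floor, as after a fall of more than 25 mm) (linear speed of lamp_glass above 0.7 m/s and z of lamp_mid in the frame of tray_floor below 0.05 m and horizontal distance between lamp_mid and tray_floor below 0.13 m).
It fails at once if a weight or the carton is moved by more than 25 mm (distance of any of weight_left, weight_right, carton from where it was at the start of the episode above 0.025 m).
It also fails if it takes over 70 s, if anything falls off the work surface, if the arm or the gripper's body presses on something with over 40 N, if the wrist force passes 120 N, or if a joint passes its speed limit or range.

## Working session

There is one attempt and no reset: what is moved stays moved. The work goes in short steps, each a Python script; the robot and the scene stay as the last script left them, time stands still between calls to the robot, and variables do not carry over. Pictures are saved under pics/ and viewed, and the job is handed in when it is done.

```bash
ls; mkdir -p pics; python3 - <<'E'
from rig import robot
import cv2,numpy as np
for n in ["side","top","wrist"]:
    p,d=robot.grab_frame(n)
    cv2.imwrite(f"pics/{n}0.png",p[:,:,::-1]); np.save(f"pics/{n}0.npy",d); print(n,robot.camera_info(n))
print(robot.read_t(),robot.read_position(),robot.read_tcp_rot())
E
```

```text
pics
side {'vfov': 55.90482474789561, 'cx': 316.52552869952217, 'cy': 243.2533050375916, 'view': array([[ 0.7097884 , -0.70428878, -0.01333225, -0.40483402],
       [-0.35282396, -0.33907027, -0.87209323,  0.32812041],
       [ 0.60968491,  0.62370559, -0.4891581 ,  0.58759537],
       [ 0.        ,  0.        ,  0.        ,  1.        ]])}
top {'vfov': 53.68580133675136, 'cx': 319.22090985071753, 'cy': 236.26379670380436, 'view': array([[-0.00206294, -0.99994025, -0.01073507, -0.01060497],
       [-0.98994196,  0.00356065, -0.14142925,  0.58878916],
       [ 0.14145902,  0.01033534, -0.98989016,  1.00423678],
       [ 0.        ,  0.        ,  0.        ,  1.        ]])}
wrist {'vfov': 65.33251805754495, 'cx': 319.2680307231334, 'cy': 242.0776276184689, 'T_tool_cam': array([[ 1.86587407e-04, -9.67771578e-01, -2.51829583e-01,
         6.66099304e-02],
       [ 9.99999685e-01, -1.35746325e-05,  7.93093845e-04,
         4.03428850e-04],
       [-7.70952175e-04, -2.51829651e-01,  9.67771271e-01,
        -1.86158749e-01],
       [ 0.00000000e+00,  0.00000000e+00,  0.00000000e+00,
         1.00000000e+00]])}
0.15 [ 0.26315401 -0.62115478  0.19714512] [[-9.20789072e-01 -3.90060358e-01 -6.34704897e-04]
 [-3.90060843e-01  9.20788426e-01  1.10111544e-03]
 [ 1.54927442e-04  1.26146859e-03 -9.99999192e-01]]
```

View pics/side0.png

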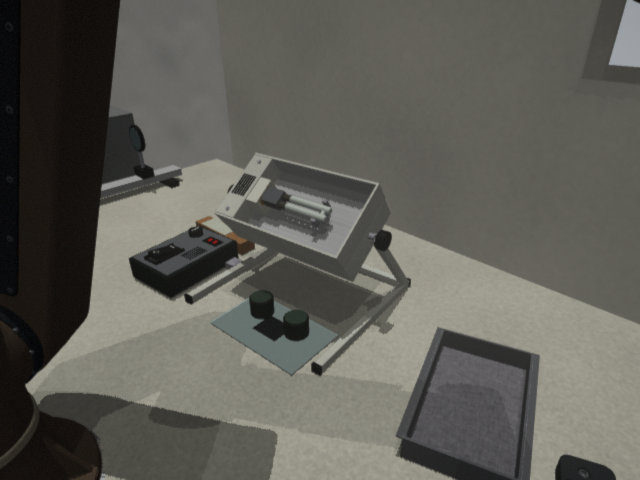

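View pics/top0.png

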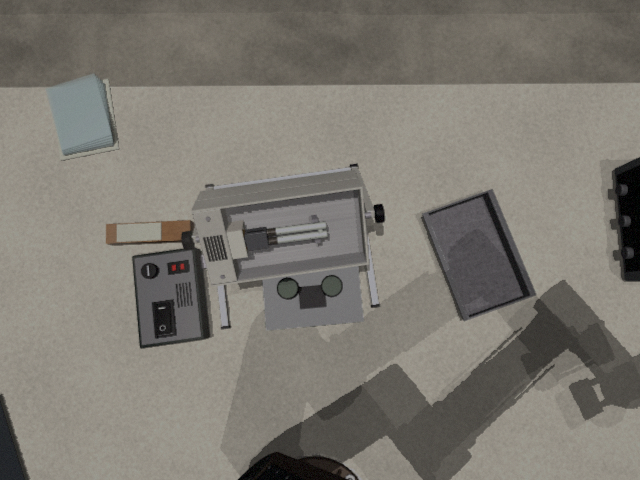

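View pics/wrist0.png

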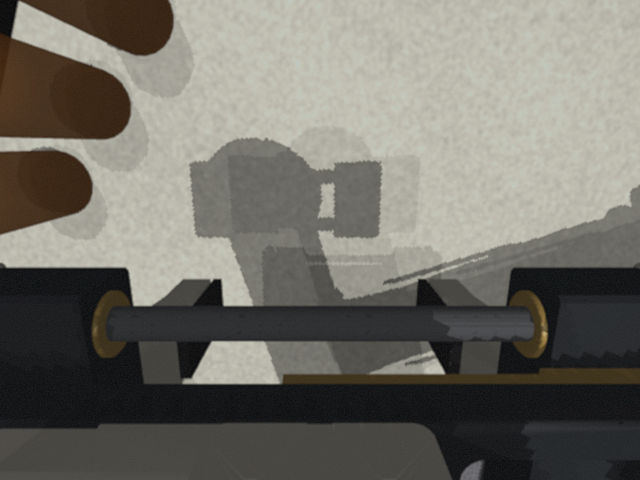

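The top view shows the control box at about (170,300), the rocker at (163,318), the lamp head at (285,235), the tube base at (258,239), the tray at (478,255) and the weights at (288,288) and (332,286). I'll enlarge these areas.

```bash
cat > h.py <<'E'
import numpy as np,cv2
from rig import robot
def deproj(n,u,v,d=None,info=None,plane=None,pose=None):
    i=info or robot.camera_info(n); f=240/np.tan(np.radians(i['vfov']/2))
    r=np.array([(u-i['cx'])/f,(v-i['cy'])/f,1.0])
    if 'view' in i: T=np.linalg.inv(i['view'])
    else:
        P=np.eye(4); P[:3,:3]=pose[1];P[:3,3]=pose[0]; T=P@i['T_tool_cam']
    if plane is not None:
        o=T[:3,3]; w=T[:3,:3]@r; return o+w*(plane-o[2])/w[2]
    return T[:3,:3]@(r*d)+T[:3,3]
def proj(n,p,pose=None):
    i=robot.camera_info(n); f=240/np.tan(np.radians(i['vfov']/2))
    if 'view' in i: V=i['view']
    else:
        P=np.eye(4); P[:3,:3]=pose[1];P[:3,3]=pose[0]; V=np.linalg.inv(P@i['T_tool_cam'])
    c=V[:3,:3]@np.asarray(p)+V[:3,3]
    return c[0]/c[2]*f+i['cx'],c[1]/c[2]*f+i['cy'],c[2]
def crop(src,out,x0,y0,w,h,s):
    p=cv2.imread(src)[y0:y0+h,x0:x0+w]
    p=cv2.resize(p,None,fx=s,fy=s,interpolation=cv2.INTER_CUBIC)
    for x in range((x0//10+1)*10,x0+w,10):
        cv2.putText(p,str(x) if x%20==0 else '',((x-x0)*s,8),0,.35,(0,0,255),1); cv2.line(p,((x-x0)*s,10),((x-x0)*s,16),(0,0,255),1)
    for y in range((y0//10+1)*10,y0+h,10):
        cv2.putText(p,str(y),(0,(y-y0)*s),0,.35,(0,0,255),1)
    cv2.imwrite(out,p)
E
python3 - <<'E'
from h import *
crop('pics/top0.png','pics/c1.png',125,170,130,100,6)
crop('pics/top0.png','pics/c1.png',125,220,130,100,6)
crop('pics/top0.png','pics/c1.png',125,245,100,110,5)
crop('pics/top0.png','pics/c2.png',190,160,200,150,4)
E
```

```text
(no output)
```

View pics/c1.png

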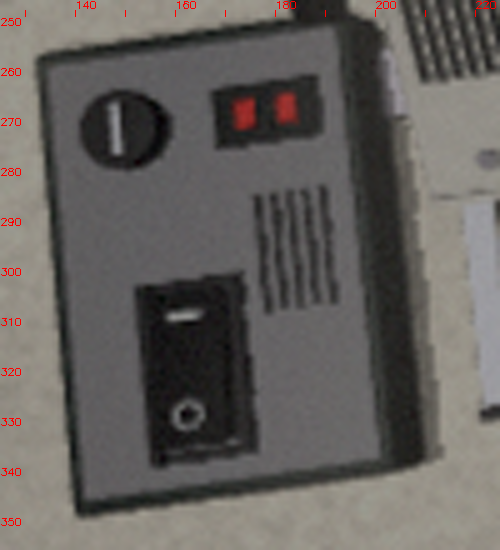

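View pics/c2.png

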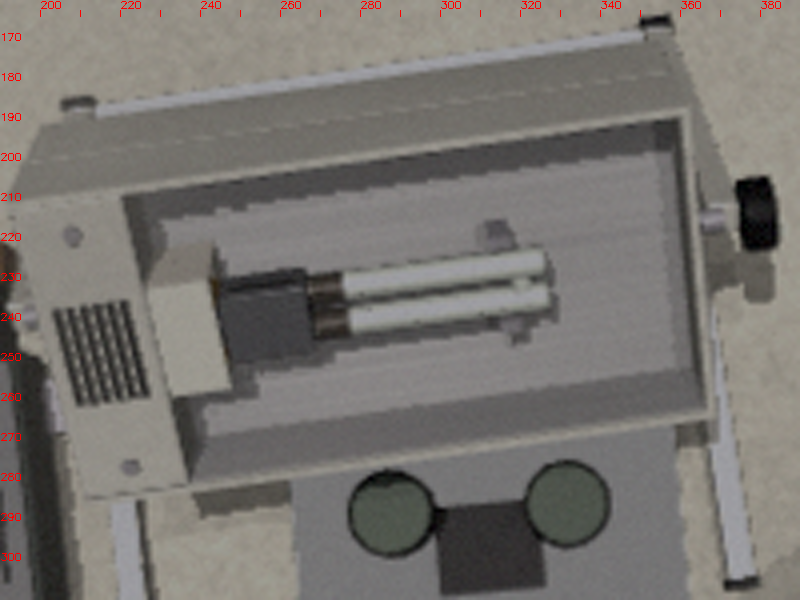

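```bash
python3 - <<'E'
from h import *
np.set_printoptions(precision=4,suppress=True)
d=np.load('pics/top0.npy'); info=robot.camera_info('top')
def D(u,v,r=1):
    w=d[v-r:v+r+1,u-r:u+r+1]; w=w[w>0]; return np.median(w) if len(w) else 0
def P(u,v,r=1): return deproj('top',u,v,D(int(round(u)),int(round(v)),r),info)
for n,u,v in [('circle',162.5,328),('bar',161.5,308.5),('boxTL',134,258),('boxTR',192,252),('boxBL',143,343),('box c',180,320),
 ('dial',150,270),('base c',256,239),('glass1',300,232),('glass2',300,239),('glass end',326,230),('holder top',237,243),
 ('rim TR',361,189),('rim BR',367,262),('rim BL',237,280),('wl',287.5,288.5),('wr',331.7,286),('tray',478,255)]:
    print(n,D(int(round(u)),int(round(v))),P(u,v))
for n,u,v,z in [('boxTL',133.5,257,.056),('boxTR',192,250.5,.056),('boxBR',201,339,.056),('boxBL',141,346,.056)]:
    print(n,deproj('top',u,v,plane=z,info=info))
# floor fit in trough
pts=[]
for u in range(270,350,2):
    for v in list(range(212,222,2))+list(range(246,252,2)):
        if d[v,u]>0: pts.append(deproj('top',u,v,d[v,u],info))
pts=np.array(pts)
m=np.median(pts,0)
for _ in range(5):
    q=pts-pts.mean(0); nn=np.linalg.svd(q,full_matrices=False)[2][2]; nn*=np.sign(nn[2]); e=np.abs(q@nn); pts=pts[e<max(2.5*np.median(e),.002)]
print('floor n',nn,'c',pts.mean(0),len(pts),e.mean(), 'tilt',np.degrees(np.arccos(nn[2])))
E
```

```text
circle 0.9878307 [0.392  0.3142 0.0759]
bar 1.0026292 [0.4321 0.3213 0.0667]
boxTL 1.0296925 [0.5406 0.3899 0.0556]
boxTR 1.0300884 [0.5532 0.264  0.0557]
boxBL 1.002459 [0.36   0.3606 0.057 ]
box c 1.0100269 [0.4077 0.2845 0.0554]
dial 1.0084602 [0.5132 0.3474 0.0727]
base c 0.8628998 [0.5582 0.1009 0.2236]
glass1 0.8783086 [0.5729 0.0216 0.2093]
glass2 0.87406987 [0.5595 0.0214 0.2117]
glass end 0.9035824 [ 0.5804 -0.0267  0.1843]
holder top 0.86027014 [0.5507 0.135  0.2255]
rim TR 0.82812905 [ 0.6395 -0.0878  0.2684]
rim BR 0.8938168 [ 0.519  -0.1037  0.1846]
rim BL 0.89228916 [0.4859 0.1411 0.184 ]
wl 1.0303972 [0.4743 0.0569 0.042 ]
wr 1.0285152 [ 0.4794 -0.0391  0.0436]
tray 1.0725436 [ 0.5498 -0.3709  0.0057]
boxTL [0.5427 0.3909 0.056 ]
boxTR [0.5565 0.264  0.056 ]
boxBR [0.3681 0.2382 0.056 ]
boxBL [0.3537 0.3649 0.056 ]
floor n [-0.5644 -0.0775  0.8219] c [0.5834 0.0057 0.1849] 265 0.0008335487782743314 tilt 34.72633413217382
```

```bash
python3 - <<'E'
from h import *
d=np.load('pics/top0.npy'); info=robot.camera_info('top')
crop('pics/top0.png','pics/c3.png',225,215,75,55,10)
crop('pics/top0.png','pics/c4.png',415,180,130,145,4)
np.set_printoptions(precision=4,suppress=True)
yaw=np.radians(7.75);t=np.radians(35)
h=np.array([np.cos(yaw),np.sin(yaw),0]);X=np.cos(t)*h+np.array([0,0,np.sin(t)]);Y=np.array([-np.sin(yaw),np.cos(yaw),0]);Z=np.cross(X,Y)
R=np.c_[X,Y,Z]; c=np.array([0.5834,0.0057,0.1849])
# head-frame coordinate map of heights in region
for v in range(222,258,2):
    print(v,' '.join('%3.0f/%3.0f/%3.0f'%tuple(1000*(R.T@(deproj('top',u,v,d[v,u],info)-c))) for u in range(228,300,5)))
E
```

```text
222  38/147/  5  36/139/  2  36/129/  6  36/119/ 10  31/111/  1  30/102/  1  28/ 93/ -0  26/ 84/ -1  24/ 75/ -1  23/ 65/ -2  22/ 56/ -0  21/ 47/  1  20/ 37/  1  18/ 28/ -0  16/ 19/ -1
224  36/147/  8  36/138/ 12  36/128/ 16  34/119/ 13  27/112/  1  25/103/ -1  24/ 94/ -1  23/ 84/  1  21/ 75/  1  19/ 66/ -0  18/ 57/ -1  17/ 47/  0  15/ 38/  0  14/ 29/ -0  12/ 19/ -1
226  36/146/ 18  37/137/ 22  37/127/ 26  33/119/ 19  23/113/  1  23/103/  3  20/ 94/  1  18/ 85/  0  17/ 76/  1  15/ 67/ -0  15/ 57/  2  14/ 48/  2  22/ 37/ 24  23/ 28/ 28  22/ 19/ 29
228  37/145/ 28  36/136/ 29  36/127/ 31  29/120/ 19  18/114/ -2  17/104/  0  25/ 93/ 20  25/ 83/ 24  13/ 77/  1  25/ 65/ 29  24/ 56/ 29  23/ 46/ 31  22/ 37/ 33  20/ 28/ 31  21/ 19/ 35
230  37/144/ 37  36/135/ 39  37/125/ 44  26/120/ 22  24/111/ 22  24/102/ 25  25/ 92/ 29  25/ 83/ 32  24/ 74/ 33  22/ 65/ 31  20/ 56/ 30  21/ 47/ 36  20/ 38/ 35  18/ 29/ 34  16/ 20/ 32
232  36/144/ 43  34/135/ 43  34/126/ 44  25/120/ 29  25/111/ 31  25/101/ 35  25/ 92/ 37  24/ 83/ 38  20/ 74/ 33  20/ 65/ 35  19/ 56/ 35  17/ 47/ 34  15/ 38/ 34  15/ 29/ 37  12/ 20/
[... 1511 characters left out ...]
/ 42  -3/124/ 46  -9/117/ 36 -29/113/  0 -30/103/  2 -33/ 94/ -1 -34/ 85/ -1 -35/ 75/  1 -36/ 65/  2 -39/ 56/ -1 -41/ 46/ -3 -41/ 37/  0 -42/ 27/  2
252  -2/151/ 46  -7/144/ 39  -8/134/ 41  -8/125/ 43 -19/119/ 25 -33/114/  1 -37/105/ -3 -37/ 95/ -1 -38/ 85/ -0 -40/ 76/ -1 -42/ 66/ -1 -44/ 57/ -2 -44/ 47/  0 -46/ 37/ -1 -47/ 28/  0
254  -7/153/ 44  -9/144/ 44 -10/135/ 45 -12/126/ 45 -36/124/  2 -38/115/  0 -39/105/  1 -41/ 96/ -0 -43/ 86/ -1 -43/ 76/  1 -46/ 67/ -1 -47/ 57/ -0 -48/ 48/  1 -49/ 38/  2 -52/ 28/ -0
256 -11/153/ 46 -14/145/ 42 -15/136/ 42 -16/126/ 45 -41/125/ -1 -42/115/  0 -44/106/  0 -45/ 96/  1 -47/ 87/  0 -48/ 77/ -0 -50/ 67/  0 -51/ 58/  1 -54/ 48/ -2 -55/ 39/ -1 -55/ 29/  2
```

View pics/c3.png

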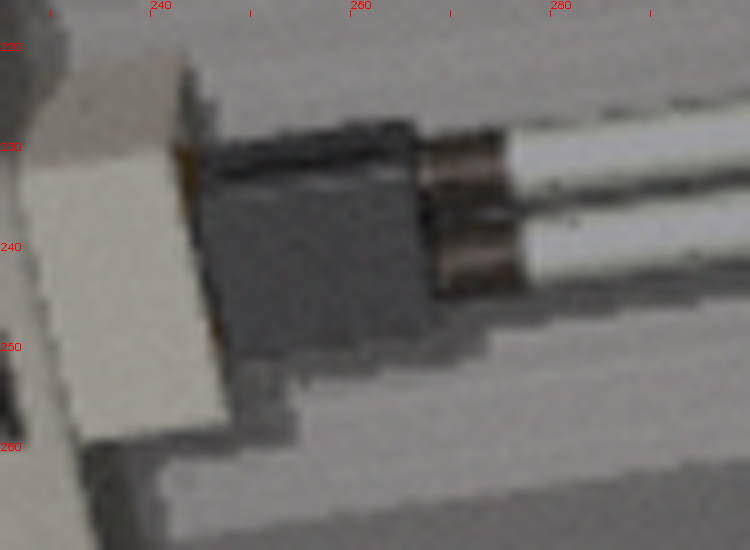

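View pics/c4.png

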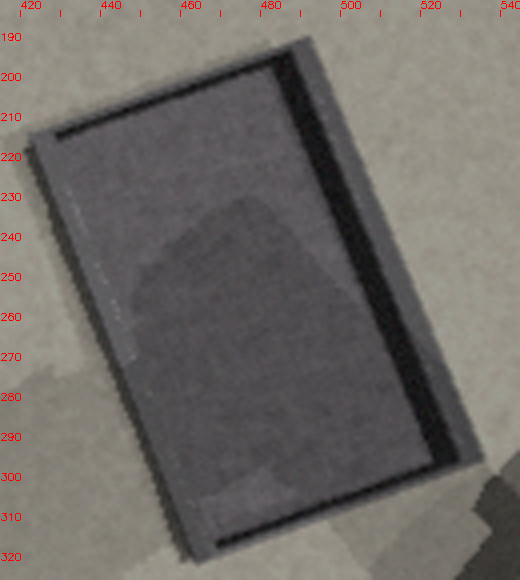

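```bash
python3 - <<'E'
from h import *
d=np.load('pics/top0.npy'); info=robot.camera_info('top')
np.set_printoptions(precision=4,suppress=True)
yaw=np.radians(7.75);t=np.radians(35)
h=np.array([np.cos(yaw),np.sin(yaw),0]);X=np.cos(t)*h+np.array([0,0,np.sin(t)]);Y=np.array([-np.sin(yaw),np.cos(yaw),0]);Z=np.cross(X,Y)
R=np.c_[X,Y,Z]; c=np.array([0.5834,0.0057,0.1849])
i=info;f=240/np.tan(np.radians(i['vfov']/2));T=np.linalg.inv(i['view'])
def hp(u,v,z):
    w=T[:3,:3]@np.array([(u-i['cx'])/f,(v-i['cy'])/f,1]);o=R.T@(T[:3,3]-c);w=R.T@w
    return o+w*(z-o[2])/w[2]
for u,v in [(245.5,233),(266.5,230.5),(268.5,247.5),(247.5,251)]: print('base',1000*hp(u,v,.040))
for u,v in [(242.5,230.5),(248,258)]: print('holder',1000*hp(u,v,.043))
for u,v in [(361,188.5),(367.5,262),(236.5,281),(221.5,208.5)]: print('rim',1000*hp(u,v,.045))
q=np.array([deproj('top',u,v,plane=.04,info=info) for u,v in [(422,213.75),(492,189.5),(535.75,295),(463.75,320.5)]])
print(q,q.mean(0)); 
for k in range(4): e=q[(k+1)%4]-q[k]; print(np.linalg.norm(e),np.degrees(np.arctan2(e[1],e[0])))
E
```

```text
base [ 27.687 113.948  40.   ]
base [26.8978 75.9153 40.    ]
base [-7.8548 78.1173 40.    ]
base [ -9.0704 117.2303  40.    ]
holder [ 34.8118 117.7978  43.    ]
holder [-22.0589 118.5475  43.    ]
rim [  84.5148 -100.1001   45.    ]
rim [ -64.5451 -100.6562   45.    ]
rim [-66.2724 148.5305  45.    ]
rim [ 83.0117 145.1703  45.    ]
[[ 0.6387 -0.2405  0.04  ]
 [ 0.6931 -0.3982  0.04  ]
 [ 0.4591 -0.4798  0.04  ]
 [ 0.4051 -0.3223  0.04  ]] [ 0.549  -0.3602  0.04  ]
0.1668078128730863 -70.96511602240145
0.24778350071488725 -160.75190033873133
0.16651783145490015 108.92600015292572
0.24746830759517008 19.315580219083348
```

```bash
python3 - <<'E'
from h import *
info=robot.camera_info('top')
np.set_printoptions(precision=4,suppress=True)
q=np.array([deproj('top',u,v,plane=z,info=info) for u,v,z in [(422,213.75,0),(492,189.5,.04),(535.75,295,.04),(463.75,320.5,0)]])
print(q,q.mean(0)); 
for k in range(4): e=q[(k+1)%4]-q[k]; print(np.linalg.norm(e),np.degrees(np.arctan2(e[1],e[0])))
yaw=np.radians(7.75);t=np.radians(35)
h=np.array([np.cos(yaw),np.sin(yaw),0]);X=np.cos(t)*h+np.array([0,0,np.sin(t)]);Y=np.array([-np.sin(yaw),np.cos(yaw),0]);Z=np.cross(X,Y)
R=np.c_[X,Y,Z]; c=np.array([0.5834,0.0057,0.1849])
g=c+R@[.0092,.0965,.028]; print('grip',g)
# side-camera check
print(proj('side',g),proj('side',g+R@[0,-.13,0]),proj('side',[.392,.314,.076]))
print(proj('side',[*q.mean(0)[:2],.004]))
for s in (1,-1):
    Rg=np.c_[s*np.cross(X,-Z)*0+s*Y*-1*-1,s*X,-Z]
    Rg[:,0]=np.cross(Rg[:,1],Rg[:,2])
    tcp=g-Z*.011
    for p in (tcp+.1*Z,tcp,tcp-.05*Y,tcp-.05*Y+.12*Z): print(s,robot.ik(p,Rg))
    # tray: tool down, tube axis y of lamp = tool x * sign ; keep lamp y in tool frame
    ly=Rg.T@Y
    for a in (19.3,199.3):
        u=np.array([np.cos(np.radians(a)),np.sin(np.radians(a)),0]); tz=np.array([0,0,-1.]); tx=u*np.sign(ly[0]); Rt=np.c_[tx,np.cross(tz,tx),tz]
        gp=np.array([*q.mean(0)[:2],.004])+u*.044
        print('  tray',a,gp,robot.ik(gp+[0,0,.15],Rt),robot.ik(gp+[0,0,.005],Rt))
# rocker: tool y along rocker x
for s in (1,-1):
    yy=s*h; tz=np.array([0,0,-1.]); Rr=np.c_[np.cross(yy,tz),yy,tz]
    print('rock',robot.ik(np.array([.392,.314,.12])-h*.006,Rr))
E
```

```text
[[ 0.6463 -0.2489  0.    ]
 [ 0.6931 -0.3982  0.04  ]
 [ 0.4591 -0.4798  0.04  ]
 [ 0.4038 -0.3339  0.    ]] [ 0.5506 -0.3652  0.02  ]
0.1614904422289234 -72.60575967915227
0.24778350071488725 -160.75190033873133
0.1611717289443689 110.77728101016821
0.25701162514614073 19.31558021908334
grip [0.5619 0.1002 0.2131]
(np.float64(276.1230567390802), np.float64(197.4543789904496), np.float64(0.8884321906523686)) (np.float64(329.6722964564689), np.float64(214.26786845062506), np.float64(0.8187792276801191)) (np.float64(156.42979137067263), np.float64(251.08751951651985), np.float64(0.9852593905979583))
(np.float64(475.04990769389894), np.float64(409.0252063059761), np.float64(0.6935448205322203))
1 [ 44.8449 -20.8092 -51.9935  36.7133 -35.3581 116.9183]
1 None
1 None
1 [-153.8177  -81.5661  -17.5433 -125.7118 -167.0939 -141.6795]
  tray 19.3 [ 0.5921 -0.3506  0.004 ] [-14.4497  23.3249  -0.9364   0.     -65.7387 123.7497] [-14.4497  30.7412  -9.6031   0.     -49.6557 123.7497]
  tray 199.3 [ 0.509  -0.3797  0.004 ] [-19.1428  18.5417  -8.1759   0.     -63.2824 -51.5572] [-19.1428  26.71   -17.0192   0.     -46.2708 -51.5572]
-1 [ 44.8449 -20.8092 -51.9935  36.7133 -35.3581 -63.0817]
-1 None
-1 None
-1 [ 39.3793 -23.4296 -49.1175  29.7399 -37.3271 -51.2043]
  tray 19.3 [ 0.5921 -0.3506  0.004 ] [-14.4497  23.3249  -0.9364   0.     -65.7387 -56.2503] [-14.4497  30.7412  -9.6031   0.     -49.6557 -56.2503]
  tray 199.3 [ 0.509  -0.3797  0.004 ] [-19.1428  18.5417  -8.1759   0.     -63.2824 128.4428] [-19.1428  26.71   -17.0192   0.     -46.2708 128.4428]
rock [ 61.7459   7.6913 -27.662    0.     -54.6467 126.0041]
rock [ 61.7459   7.6913 -27.662    0.     -54.6467 -53.9959]
```

```bash
python3 - <<'E'
from h import *
crop('pics/side0.png','pics/c5.png',200,140,200,150,4)
E
```

```text
(no output)
```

View pics/c5.png

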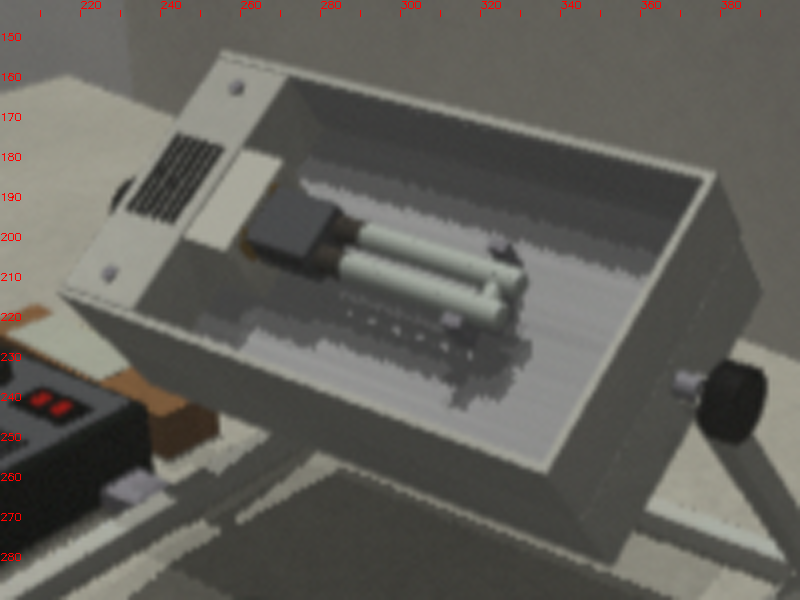

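```bash
cat >> h.py <<'E'
yaw=np.radians(7.75);t=np.radians(35)
h=np.array([np.cos(yaw),np.sin(yaw),0]);X=np.cos(t)*h+np.array([0,0,np.sin(t)]);Y=np.array([-np.sin(yaw),np.cos(yaw),0]);Z=np.cross(X,Y)
HR=np.c_[X,Y,Z]; g=np.array([0.5619,0.1002,0.2131])
from scipy.spatial.transform import Rotation as Ro
def Rgrip(phi,s=1,roll=0):
    # phi>0: hand leans to -Y(glass side), fingertips toward holder; s jaw sign; roll: about Y, deg
    B=Ro.from_rotvec(Y*np.radians(roll)).as_matrix()
    y=s*B@X; z=B@(-Z*np.cos(np.radians(phi))+Y*np.sin(np.radians(phi)))
    return np.c_[np.cross(y,z),y,z]
E
python3 - <<'E'
from h import *
np.set_printoptions(precision=1,suppress=True)
def ok(q): return q is not None
for roll in (0,3,6,-6):
  for phi in range(-40,41,5):
    Rg=Rgrip(phi,-1,roll); tz=Rg[:,2]; tcp=g+tz*.011
    out=[]
    for p in (tcp+.1*Z,tcp+.03*Z,tcp,tcp-.035*Y,tcp-.035*Y+.04*Z,tcp-.035*Y+.1*Z):
        q=robot.ik(p,Rg); out.append('-' if q is None else str(np.array(q)))
    if out[2]!='-': print(roll,phi,out)
    else: print(roll,phi,''.join('-' if o=='-' else 'o' for o in out))
E
```

```text
0 -40 ['[ 63.7   0.7 -48.6  49.1 -73.2 -98.2]', '[  57.1    7.4  -50.7   56.3  -64.8 -103.1]', '[  54.3   10.4  -51.3   59.8  -61.7 -105.6]', '[  49.8    8.7  -53.9   63.7  -59.4 -105.4]', '[  53.8    4.6  -53.1   58.4  -63.5 -101.6]', '[ 60.   -1.4 -51.1  51.6 -71.  -96.9]']
0 -35 ['[ 62.7  -2.9 -49.9  49.8 -69.2 -96. ]', '[  55.3    3.9  -52.5   57.9  -60.  -101.4]', '[  52.1    6.9  -53.2   62.1  -56.7 -104.2]', '[  47.2    5.2  -55.6   66.1  -54.2 -103.7]', '[ 51.8   1.  -54.6  59.8 -58.7 -99.5]', '[ 58.6  -5.  -52.2  52.1 -66.9 -94.4]']
0 -30 ['[ 61.3  -6.4 -51.1  50.2 -65.  -93.6]', '[ 53.    0.5 -54.1  59.5 -54.9 -99.4]', '[  49.4    3.5  -55.    64.5  -51.3 -102.6]', '[  43.9    2.   -57.2   68.6  -48.5 -101.8]', '[ 49.2  -2.3 -55.9  61.1 -53.5 -96.9]', '[ 56.8  -8.4 -53.2  52.4 -62.5 -91.4]']
0 -25 ['[ 59.4  -9.8 -52.1  50.4 -60.4 -90.7]', '[ 50.2  -2.7 -55.5  60.8 -49.4 -96.9]', '[  45.9    0.4  -56.7   66.8  -45.3 -100.7]', '-', '[ 46.1  -5.4 -57.   62.  -47.8 -93.9]', '[ 54.6 -11.6 -53.9  52.2 -57.7 -88. ]']
0 -20 ['[ 57.  -12.8 -52.9  50.  -55.5 -87.2]', '[ 46.8  -5.6 -5
[... 12240 characters left out ...]
2.8 -23.  -52.7 -47.8  50.5]', '[ -2.6   0.8 -22.6 -55.2 -46.3  54.4]', '[ -7.8   2.4 -20.8 -55.4 -50.4  57.9]', '[ -7.6  -2.1 -21.1 -52.7 -52.7  53.5]', '[ -7.6  -8.5 -20.8 -49.  -56.9  47. ]']
-6 35 ['[ -8.   -6.8 -20.1 -53.4 -60.4  50.2]', '[ -8.    0.8 -20.3 -57.4 -55.9  57.9]', '[ -8.1   4.3 -20.  -59.3 -54.4  61.2]', '[-12.6   5.9 -18.2 -58.8 -57.9  63.6]', '[-12.9   1.6 -18.5 -56.7 -60.3  59.7]', '[-13.5  -4.6 -18.1 -53.9 -64.6  54. ]']
-6 40 ['[-13.2  -2.9 -17.8 -57.5 -67.7  56.4]', '[-12.5   4.6 -18.  -60.6 -63.1  63.2]', '[-12.2   7.9 -17.7 -62.  -61.5  66. ]', '[-16.1   9.6 -15.8 -61.1 -64.7  67.7]', '[-16.7   5.4 -16.1 -59.4 -67.1  64.3]', '[-17.9  -0.7 -15.8 -57.3 -71.4  59.2]']
```

The measurements agree with the given sizes, apart from the tray's short side. Its outer width comes out at 161 mm instead of 150, so I anchor the tray on its well-measured right edge. The side camera confirms the tube grip at about (276,197). A straight approach to the tube isn't reachable, but leaning the hand 15° about the jaw axis is. I'll press the rocker first.

```bash
python3 - <<'E'
from h import *
np.set_printoptions(precision=4,suppress=True)
Rg=Rgrip(15,-1)
# plan check for tray
tc=np.array([.5512,-.3672,.004])
for a in (19.25,199.25):
    u=np.array([np.cos(np.radians(a)),np.sin(np.radians(a)),0]); M=np.c_[np.cross(u,[0,0,1]),u,[0,0,1]]@HR.T; Rt=M@Rg
    G=tc+u*.044
    print(a,[robot.ik(G+[0,0,z]+Rt[:,2]*.010,Rt) for z in (.3,.1,.0145)])
yy=-h; tz=np.array([0,0,-1.]); Rr=np.c_[np.cross(yy,tz),yy,tz]
print(robot.ik([.30,-.35,.45],Rr),robot.ik([.30,.35,.45],Rr),robot.ik([.38,.31,.09],Rr))
robot.goto([.30,-.35,.45],Rr);print(robot.read_t())
robot.move_gripper(0);print(robot.read_t())
robot.goto([.30,.35,.45],Rr);print(robot.read_t())
e=np.array([.392,.314,0])-h*.006
robot.goto(e+[0,0,.12],Rr);print(robot.read_t(),robot.read_position(),robot.read_force())
pose=(robot.read_position(),robot.read_tcp_rot())
for n in ('top','side','wrist'): cv2.imwrite(f'pics/{n}1.png',robot.grab_frame(n)[0][:,:,::-1])
crop('pics/top1.png','pics/t1.png',100,220,130,130,4);crop('pics/side1.png','pics/s1.png',90,170,160,140,4)
E
```

```text
19.25 [array([-20.4614,  13.9223,   6.206 , -10.0777, -70.9137, -47.9356]), array([-20.6309,  21.6133,  -8.7496, -12.7561, -48.7289, -42.6   ]), array([-20.8044,  27.0984, -12.2959, -15.0197, -39.9927, -39.3047])]
199.25 [array([-14.0782,  20.8856,   8.3937,   8.1754, -90.1261, 122.4408]), array([-14.1074,  27.5608,  -7.9051,   8.8679, -67.3949, 119.0195]), array([-14.1443,  32.4188, -12.5627,   9.6705, -57.9983, 117.3278])]
[-24.8118  -3.8898   3.2632   0.     -97.153   32.5618] [ 73.9856  -3.8898   3.2632   0.     -97.153  -66.2356] [ 62.2303   9.0545 -30.6502   0.     -50.2952 -54.4803]
1.5417
2.9667
5.45
6.7417 [0.3867 0.3142 0.1211] [ 0.1507 -0.644   0.0164]
```

View pics/t1.png

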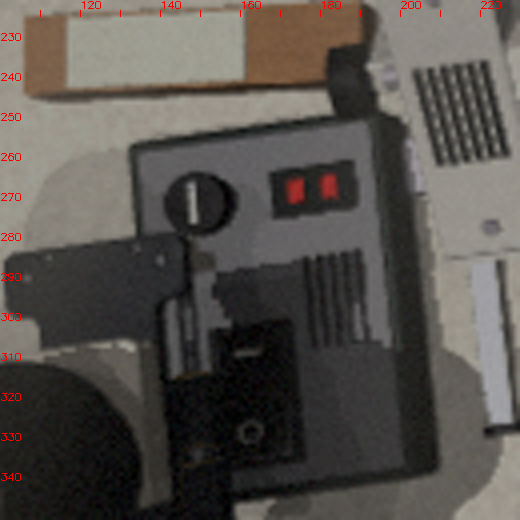

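View pics/s1.png

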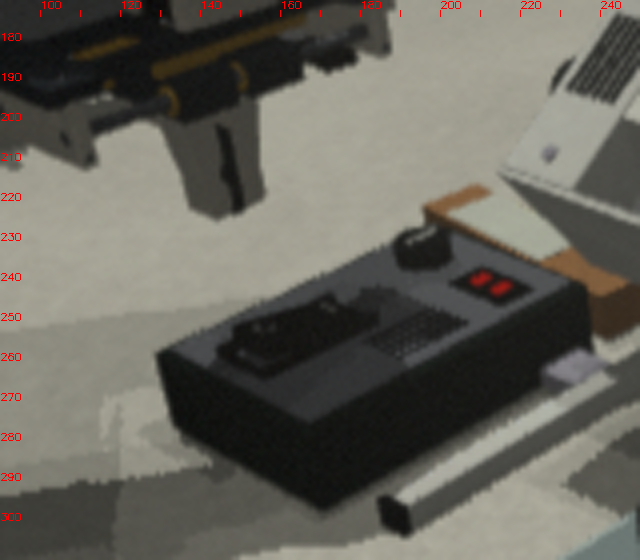

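View pics/wrist1.png

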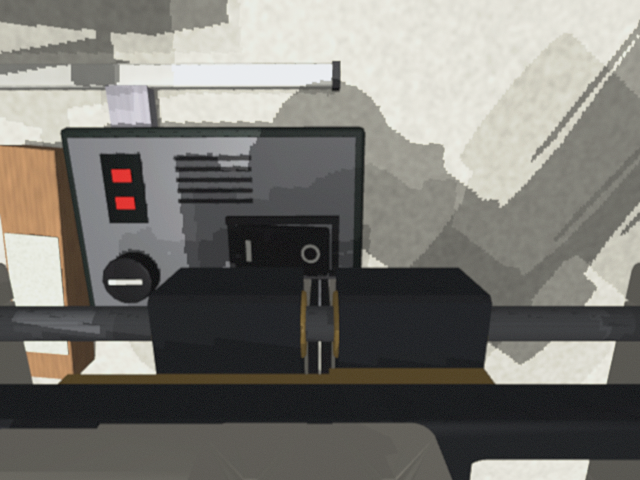

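The shut fingertips are narrow and sit over the circle end. In the top view the circle is at (162,329), still up. Pressing now, watching the force.

```bash
python3 - <<'E'
from h import *
np.set_printoptions(precision=4,suppress=True)
p=robot.read_position(); f0=robot.read_force()
robot.servo_line([p[0],p[1],.080],speed=.06)
for z in np.arange(.076,.0630,-.002):
    robot.servo_line([p[0],p[1],z],speed=.03)
    F=robot.read_force()-f0; print(round(z,4),robot.read_position()[2],F)
    if F[2]>9: break
robot.dwell(.15)
robot.servo_line([p[0],p[1],.16],speed=.12)
robot.goto([.30,.33,.40],robot.read_tcp_rot())
im,d=robot.grab_frame('top');cv2.imwrite('pics/top2.png',im[:,:,::-1]);np.save('pics/top2.npy',d)
cv2.imwrite('pics/side2.png',robot.grab_frame('side')[0][:,:,::-1])
for u,v in ((162,328),(162,327),(161,309)): 
    w=d[v-1:v+2,u-1:u+2]; print(deproj('top',u,v,np.median(w[w>0])))
print(robot.read_t())
crop('pics/side2.png','pics/s2.png',90,170,160,140,4)
E
```

```text
0.076 0.0759753030814183 [-0.148  -0.1208 -1.1449]
0.074 0.07394935892214133 [ 1.3723  1.2862 -0.6741]
0.072 0.07185358783526898 [ 0.6858 -0.5989 -0.3947]
0.07 0.06982452611260934 [ 1.0131 -0.3598 -0.4211]
0.068 0.06783774619116104 [ 0.8709 -0.04   -1.7564]
0.066 0.06583472620353842 [ 1.0431  0.0295 -0.2485]
0.064 0.06384822205125631 [ 0.8471  0.1427 -1.5821]
[0.392  0.3154 0.0756]
[0.3941 0.3155 0.0754]
[0.4311 0.3217 0.0685]
11.6917
```

View pics/s2.png

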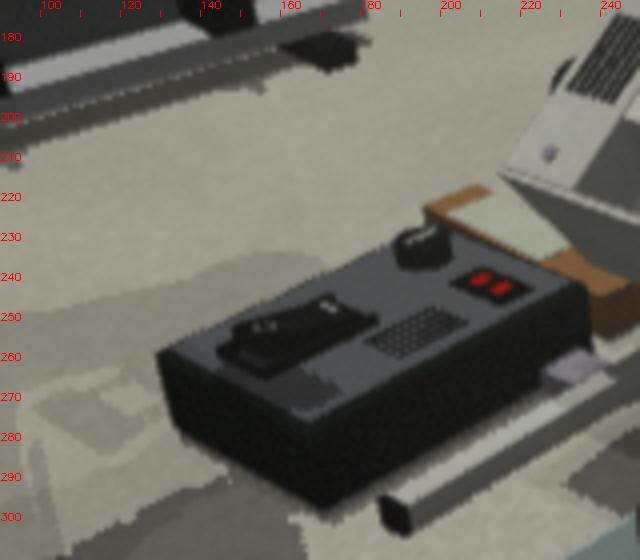

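```bash
python3 - <<'E'
from h import *
print(proj('side',[.3867,.3142,.1211]),proj('side',[.3867,.3142,.064]),proj('side',[.392,.3142,.0756]),proj('side',[.431,.3217,.0685]))
print(proj('top',[.392,.3142,.0756]),robot.read_grip_width())
crop('pics/top2.png','pics/t2.png',100,220,130,130,4)
crop('pics/side2.png','pics/s2.png',135,225,60,45,12)
E
```

```text
(np.float64(150.11132478672278), np.float64(233.61359826904197), np.float64(0.9600917713289718)) (np.float64(155.1642562573794), np.float64(256.68111107619563), np.float64(0.9880226989165982)) (np.float64(156.41964522721653), np.float64(251.2139335551876), np.float64(0.9855797949566693)) (np.float64(171.44226818981454), np.float64(246.46968592261325), np.float64(1.0175083208449103))
(np.float64(162.5628628309621), np.float64(328.0099493678008), np.float64(0.9881003799213628)) 0.00393294871257629
```

View pics/s2.png

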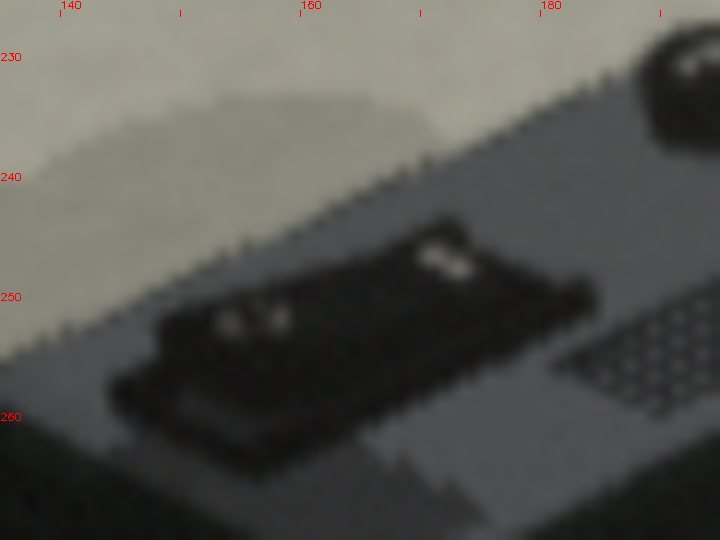

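View pics/t2.png

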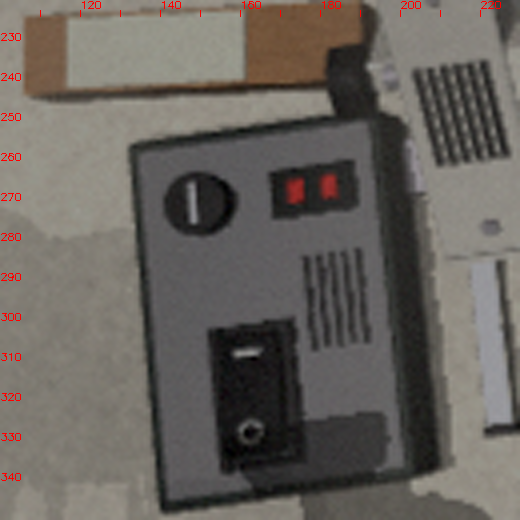

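The rocker did not move: the circle still reads z = 0.0755 and there was no contact force. In the earlier side picture the fingertips sat at about (146,224), while the TCP projected to (150,234), so the tips look about 19 mm above the reported TCP. I'll check that with depth.

```bash
python3 - <<'E'
from h import *
np.set_printoptions(precision=4,suppress=True)
robot.goto([.3867,.3142,.105],robot.read_tcp_rot())
p=robot.read_position();print(p,robot.read_t())
im,d=robot.grab_frame('side');cv2.imwrite('pics/side3.png',im[:,:,::-1]);np.save('pics/side3.npy',d)
print(proj('side',p),proj('side',p+[0,0,.019]))
crop('pics/side3.png','pics/s3.png',120,195,60,50,12)
for u in range(136,164,2):
    col=[(v,deproj('side',u,v,d[v,u])) for v in range(212,246) if d[v,u]>0]
    m=[(v,q) for v,q in col if abs(q[0]-p[0])<.04 and abs(q[1]-p[1])<.03 and q[2]>.085]
    if m: v,q=m[-1]; print(u,v,q)
E
```

```text
[0.3873 0.3151 0.1059] 12.8667
(np.float64(151.53236885339896), np.float64(239.6481642794046), np.float64(0.9683970802710364)) (np.float64(149.8140807753935), np.float64(231.7994924680261), np.float64(0.9591030763452062))
136 219 [0.3674 0.3218 0.1599]
138 226 [0.368  0.3215 0.1436]
140 229 [0.3716 0.3239 0.1343]
142 229 [0.3713 0.3122 0.1387]
144 230 [0.372  0.3047 0.1387]
146 230 [0.3756 0.3036 0.1378]
148 230 [0.3795 0.3031 0.1365]
150 229 [0.3863 0.3086 0.1343]
152 229 [0.3902 0.3079 0.1331]
154 227 [0.3947 0.3063 0.1367]
156 226 [0.3989 0.3052 0.1379]
```

View pics/s3.png

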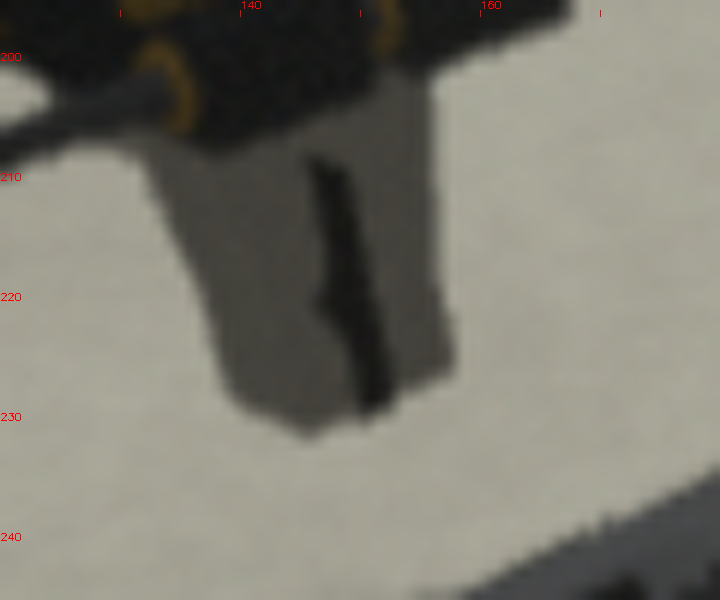

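```bash
python3 - <<'E'
from h import *
np.set_printoptions(precision=4,suppress=True)
pose=(robot.read_position(),robot.read_tcp_rot())
im,d=robot.grab_frame('wrist');cv2.imwrite('pics/wrist3.png',im[:,:,::-1]);np.save('pics/wrist3.npy',d)
print(pose,proj('wrist',[.392,.3142,.0756],pose),proj('wrist',pose[0],pose))
for n,u,v in (('box',320,160),('box2',340,200),('table',500,150),('table2',420,60)):
    w=d[v-2:v+3,u-2:u+3]; print(n,deproj('wrist',u,v,np.median(w[w>0]),pose=pose))
print(robot.read_qpos())
for v in range(270,390,8): print(v,d[v,[260,300,306,312,318,324,330,336,345,380]])
E
```

```text
(array([0.3872, 0.3153, 0.1062]), array([[ 0.1347, -0.9909, -0.0009],
       [-0.9909, -0.1347, -0.0024],
       [ 0.0022,  0.0012, -1.    ]])) (np.float64(312.8618199765712), np.float64(255.8644426688879), np.float64(0.22626448542623506)) (np.float64(320.7036150481258), np.float64(275.7397332955322), np.float64(0.19706381341611412))
box [0.3952 0.2582 0.0567]
box2 [0.3793 0.281  0.0568]
table [ 0.26    0.2345 -0.0005]
table2 [ 0.333   0.181  -0.0005]
[ 61.7661   8.8492 -28.3392   0.015  -52.9369 -54.0273]
270 [0.0901 0.0898 0.2302 0.2293 0.2299 0.2275 0.2332 0.0907 0.0902 0.0903]
278 [0.0844 0.0854 0.2321 0.2311 0.231  0.2289 0.2346 0.0906 0.0851 0.085 ]
286 [0.0802 0.0786 0.1537 0.1586 0.1592 0.1606 0.1549 0.0906 0.0804 0.0791]
294 [0.0753 0.0772 0.0854 0.1501 0.1516 0.1508 0.1504 0.0845 0.0752 0.0758]
302 [0.0739 0.0762 0.0859 0.1423 0.1421 0.1424 0.1498 0.0823 0.0739 0.0736]
310 [0.0741 0.0769 0.083  0.0846 0.0849 0.0834 0.0831 0.0792 0.0734 0.0745]
318 [0.0745 0.0762 0.0819 0.0813 0.0823 0.0824 0.0815 0.0783 0.0754 0.0745]
326 [0.0753 0.0768 0.0831 0.0826 0.0816 0.0827 0.0828 0.0786 0.075  0.0754]
334 [0.075  0.0764 0.0823 0.0824 0.082  0.0822 0.0821 0.078  0.0759 0.0758]
342 [0.0762 0.0773 0.0861 0.1241 0.1245 0.1248 0.1245 0.079  0.0766 0.0754]
350 [0.0771 0.0769 0.0852 0.1255 0.1255 0.1246 0.1252 0.081  0.0767 0.0766]
358 [0.0779 0.0767 0.1105 0.1261 0.1256 0.1265 0.127  0.0902 0.077  0.0765]
366 [0.0776 0.0774 0.1101 0.1262 0.1262 0.126  0.1268 0.0909 0.0759 0.0779]
374 [0.0752 0.0765 0.0757 0.0758 0.0745 0.0757 0.0758 0.     0.0752 0.0747]
382 [0.0736 0.0727 0.0741 0.0726 0.0733 0.0714 0.0739 0.072  0.0723 0.0728]
```

View pics/wrist3.png

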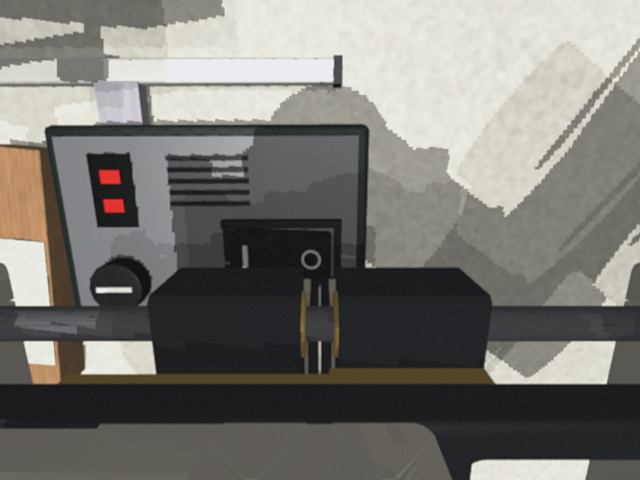

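The wrist camera agrees with the world to 1 mm (box top 0.0567, table -0.0005), so the reported arm pose is right. The real fingertips end about 28 mm short of the nominal TCP. I'll press again with that allowance, guarded by force.

```bash
python3 - <<'E'
from h import *
np.set_printoptions(precision=4,suppress=True)
p=robot.read_position()
robot.servo_line([p[0],p[1],.066],speed=.08)
robot.dwell(.1);f0=robot.read_force()
for z in np.arange(.062,.024,-.002):
    robot.servo_line([p[0],p[1],z],speed=.03)
    F=robot.read_force()-f0; print(round(z,4),round(robot.read_position()[2],4),F)
    if F[2]>8: break
robot.dwell(.12)
im,d=robot.grab_frame('side');cv2.imwrite('pics/side4.png',im[:,:,::-1]);
robot.servo_line([p[0],p[1],.12],speed=.15)
im,d=robot.grab_frame('wrist');cv2.imwrite('pics/wrist4.png',im[:,:,::-1])
pose=(robot.read_position(),robot.read_tcp_rot())
for u,v in ((310,253),(250,251),(325,235)):
    w=d[v-1:v+2,u-1:u+2]; print(deproj('wrist',u,v,np.median(w[w>0]),pose=pose))
print(robot.read_t())
crop('pics/side4.png','pics/s4.png',130,200,80,65,9)
E
```

```text
0.062 0.0619 [-0.0727 -0.5567 -0.2006]
0.06 0.0599 [ 0.4988 -0.4565 -0.9206]
0.058 0.0578 [ 0.839  -0.6719 -0.1436]
0.056 0.0558 [ 0.3234 -1.6012  0.6686]
0.054 0.0539 [-1.087  -0.4389 -0.4659]
0.052 0.0518 [-0.1192 -0.8147  0.0532]
0.05 0.0498 [ 1.0287 -0.5231 -0.085 ]
0.048 0.0479 [0.3633 0.0668 0.4634]
0.046 0.0459 [-1.1329 -1.0513 -0.8947]
0.044 0.0438 [ 0.7887 -0.1727 -0.4719]
0.042 0.0419 [-1.3401 -0.1556  0.913 ]
0.04 0.0404 [-7.7861 -0.8172 10.208 ]
[0.393  0.3177 0.0681]
[0.4313 0.3196 0.0746]
[0.3847 0.3048 0.0658]
17.6417
```

View pics/s4.png

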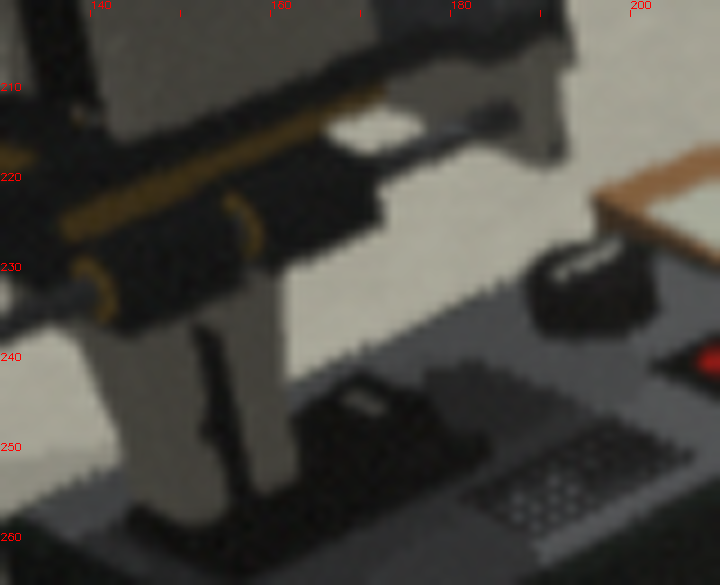

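View pics/wrist4.png

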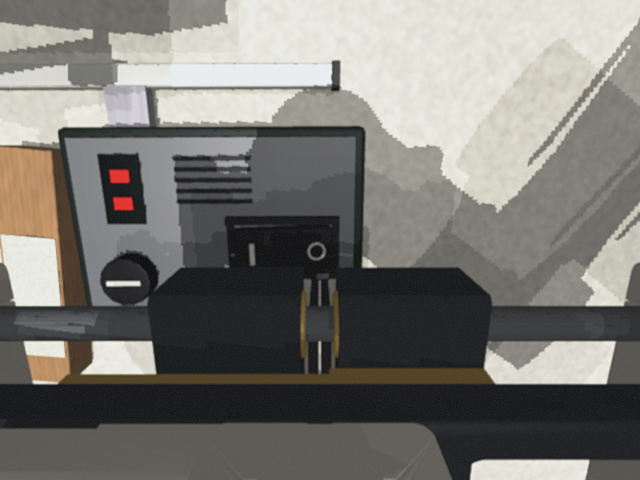

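The rocker is off: circle at 0.068, bar at 0.0746, a slope of about 9.7° the other way, which is the stop. Contact confirms the tips are 27–29 mm behind the reported TCP. I'll carry 27.5 mm into the tube grasp and recheck reach.

```bash
cat >> h.py <<'E'
OFF=.0275
tc=np.array([.5512,-.3672,.004])
def tcpfor(axis_pt,R,below=.010): return np.asarray(axis_pt)+R[:,2]*(below+OFF)
def Rtray(a,Rg):
    u=np.array([np.cos(np.radians(a)),np.sin(np.radians(a)),0]); return u,np.c_[np.cross(u,[0,0,1]),u,[0,0,1]]@HR.T@Rg
E
python3 - <<'E'
from h import *
np.set_printoptions(precision=0,suppress=True)
for s in (-1,1):
 for phi in (-30,-25,-20,10,13,15,18,20,25,30):
  Rg=Rgrip(phi,s); o=[]
  for p in (g+.1*Z,g+.04*Z,g,g-.035*Y,g-.035*Y+.05*Z,g-.035*Y+.1*Z):
    q=robot.ik(tcpfor(p,Rg),Rg); o.append('-' if q is None else str(np.array(q)))
  for a in (19.25,199.25):
    u,Rt=Rtray(a,Rg); q=robot.ik(tcpfor(tc+u*.044+[0,0,.0145],Rt),Rt); o.append('T'+('-' if q is None else str(np.array(q))))
  print(s,phi,*(o if s<0 else ['-' if x[-1]=='-' else 'o' for x in o]))
E
```

```text
-1 -30 [ 57.  -5. -53.  54. -61. -94.] [  50.    1.  -55.   63.  -52. -100.] [  44.    5.  -56.   70.  -48. -105.] - [ 45.  -2. -57.  65. -51. -98.] [ 52.  -7. -55.  56. -58. -92.] T[ -8.  45.   3.  14. -75. -70.] T-
-1 -25 [ 55.  -8. -54.  54. -56. -92.] [ 46.  -2. -57.  65. -46. -98.] [  40.    3.  -58.   74.  -41. -104.] - [ 42.  -4. -58.  66. -45. -95.] [ 50. -10. -56.  56. -53. -89.] T[ -9.  43.   0.  12. -70. -69.] T[-34.  26. -15. -33. -38. 168.]
-1 -20 [ 52. -11. -55.  54. -50. -88.] [ 43.  -4. -58.  66. -40. -96.] - - - [ 47. -12. -56.  56. -47. -85.] T[-10.  41.  -2.  10. -65. -67.] T[-30.  26. -17. -26. -37. 158.]
-1 10 [ 37. -18. -47.  16. -26. -38.] [ 33. -10. -50.  19. -15. -39.] [ 30.  -5. -53.  25.  -7. -43.] [ 27.  -5. -45.   6. -13. -21.] [ 29. -11. -45.   7. -20. -24.] [ 31. -17. -43.   8. -28. -26.] T[-18.  30. -12.  -9. -40. -46.] T[-16.  32. -16.   7. -51. 120.]
-1 13 [ 34. -17. -43.   6. -27. -27.] [ 31. -10. -44.   3. -19. -22.] [ 30.  -4. -43.   0. -14. -18.] [ 23.  -4. -37. -12. -20.  -1.] [ 25. -10. -39.  -7. -24.  -8.] [ 27. -16. -39.  -3. -30. -13.] T[-19
[... 893 characters left out ...]
11.  -4. -25. -39. -39.  29.] [  9.   1. -24. -42. -37.  35.] [  3.   2. -22. -44. -42.  40.] [  4.  -4. -23. -40. -45.  34.] [  5.  -9. -23. -37. -48.  29.] T[-26.  29. -12. -31. -36. -21.] T[-12.  38. -11.  14. -63. 112.]
-1 30 [  4.  -8. -22. -43. -51.  33.] [  3.  -1. -21. -47. -48.  40.] [  2.   4. -21. -50. -46.  45.] [ -3.   5. -19. -50. -49.  48.] [ -2.  -0. -20. -47. -52.  43.] [ -2.  -6. -20. -44. -56.  38.] T[-30.  29. -11. -39. -37. -11.] T[-11.  41.  -9.  16. -68. 111.]
1 -30 o o o - o o o o
1 -25 o o o - o o o o
1 -20 o o - - - o o o
1 10 o o o o o o o o
1 13 o o o - o o o o
1 15 o o - o - - o o
1 18 - - o o o o o o
1 20 - o o o o o o o
1 25 o o o o o o o o
1 30 o o o o o o o o
```

```bash
python3 - <<'E'
from h import *
np.set_printoptions(precision=4,suppress=True)
Rg=Rgrip(15,-1)
robot.servo_line([.36,.31,.30],speed=.25)
robot.move_gripper(.7)
robot.goto(tcpfor(g+.14*Z,Rg),Rg); robot.goto(tcpfor(g+.09*Z,Rg),Rg); robot.dwell(.1)
pose=(robot.read_position(),robot.read_tcp_rot())
print(pose,tcpfor(g+.09*Z,Rg),np.degrees(np.linalg.norm((Ro.from_matrix(pose[1])*Ro.from_matrix(Rg).inv()).as_rotvec())),robot.read_t())
for n in ('wrist','side','top'):
    im,d=robot.grab_frame(n);cv2.imwrite(f'pics/{n}5.png',im[:,:,::-1]);np.save(f'pics/{n}5.npy',d)
im=cv2.imread('pics/wrist5.png')
for dx in (-.017,.017):
  for dy in (-.02,.02):
    u,v,_=proj('wrist',g+HR@[dx,dy,.012],pose); print(u,v); cv2.circle(im,(int(u),int(v)),3,(0,255,0),1)
cv2.imwrite('pics/wrist5b.png',im)
E
```

```text
(array([0.5305, 0.1067, 0.2576]), array([[ 0.2785, -0.8117,  0.5133],
       [-0.9368, -0.1118,  0.3314],
       [-0.2117, -0.5732, -0.7916]])) [0.53   0.1057 0.2572] 0.08154723282479386 21.0417
350.1992789445237 191.8305440811644
347.54840790740127 250.77401463446364
291.7479789367177 191.79866689577437
293.9712481945438 250.75965339809431
```

View pics/wrist5b.png

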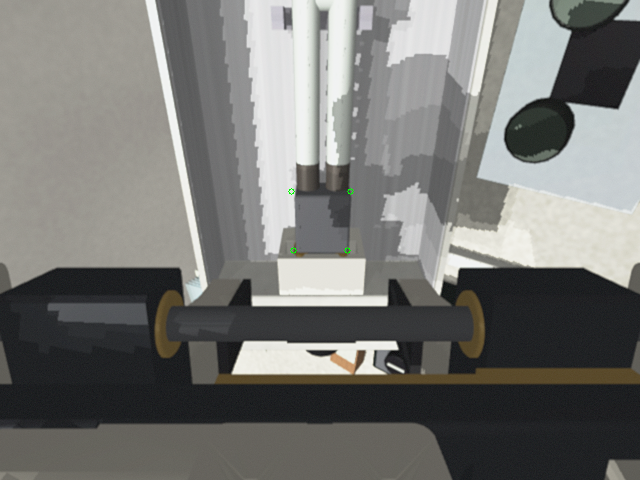

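View pics/side5.png

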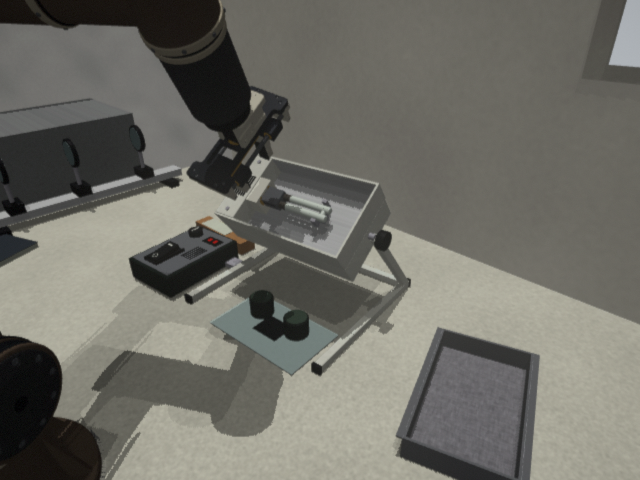

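```bash
python3 - <<'E'
from h import *
np.set_printoptions(precision=4,suppress=True)
p=robot.read_position();R=robot.read_tcp_rot()
tip=p-R[:,2]*OFF
for s in (-1,1): print('tip',s,proj('side',tip+R[:,1]*s*.031),'nominal',proj('side',p+R[:,1]*s*.031))
crop('pics/side5.png','pics/s5.png',180,80,130,140,5)
d=np.load('pics/side5.npy')
# points in tool frame from side depth around gripper: extreme z
pts=[]
for v in range(90,215):
    for u in range(185,300):
        if d[v,u]>0:
            q=R.T@(deproj('side',u,v,d[v,u])-p)
            if abs(q[0])<.02 and abs(q[1])<.075 and -.12<q[2]<.01: pts.append((*q,u,v))
pts=np.array(pts)
for lo in np.arange(-.075,.075,.01):
    m=pts[(pts[:,1]>=lo)&(pts[:,1]<lo+.01)]
    if len(m): k=m[np.argsort(m[:,2])[-3:]]; print(round(lo,3),len(m),k[:,2],k[-1,3:])
E
```

```text
tip -1 (np.float64(264.7185461731261), np.float64(158.3030200610457), np.float64(0.8345433758855543)) nominal (np.float64(268.2778511015774), np.float64(166.48452015814217), np.float64(0.8595048010693913))
tip 1 (np.float64(246.80287584319603), np.float64(184.79583107705187), np.float64(0.8170412177923931)) nominal (np.float64(250.9672812263413), np.float64(192.36200720068004), np.float64(0.8420026429762302))Traceback (most recent call last):
  File "<stdin>", line 13, in <module>
  File "h.py", line 4, in deproj
    i=info or robot.camera_info(n); f=240/np.tan(np.radians(i['vfov']/2))
              ~~~~~~~~~~~~~~~~~^^^
ValueError: time passes only in moves, steps and waits
```

View pics/s5.png

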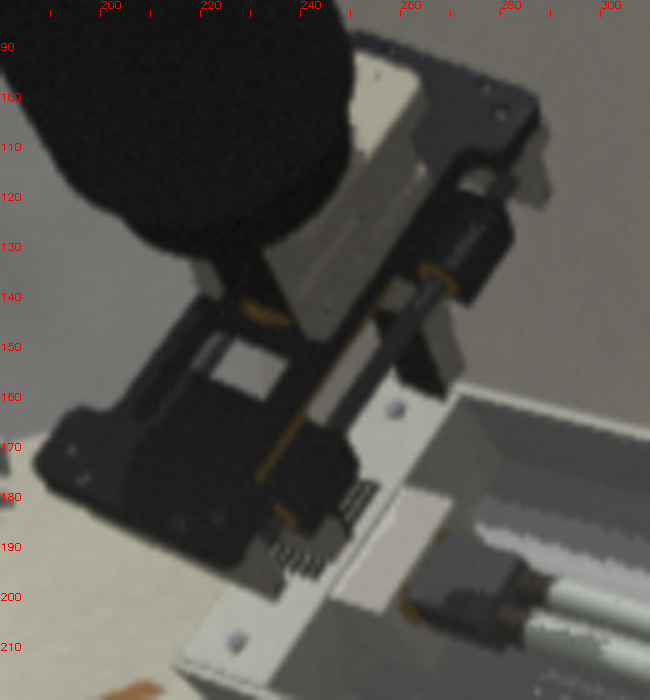

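Wrist view: the base at (295–350, 192–251) matches the predicted corners within about 1.5 mm. Side view: the open finger's tip at (268,159) fits the 27.5 mm offset. Descending to grip, with a check just before closing.

```bash
python3 - <<'E'
from h import *
np.set_printoptions(precision=4,suppress=True)
Rg=Rgrip(15,-1); gg=g+.001*Y-.0005*X
f0=robot.read_force()
for z,s in ((.04,.10),(.02,.05),(.01,.04),(0,.03)):
    robot.servo_line(tcpfor(gg+z*Z,Rg),Rg,speed=s); F=robot.read_force()-f0; print(z,F)
    if np.linalg.norm(F)>8: print('contact');break
robot.dwell(.1)
p=robot.read_position();print(p,tcpfor(gg,Rg),robot.read_t())
for n in ('wrist','side','top'):
    im,d=robot.grab_frame(n);cv2.imwrite(f'pics/{n}6.png',im[:,:,::-1]);np.save(f'pics/{n}6.npy',d)
crop('pics/side6.png','pics/s6.png',210,120,130,110,6)
crop('pics/top6.png','pics/t6.png',200,180,150,100,5)
E
```

```text
0.04 [-0.2853 -0.5981  0.3586]
0.02 [-0.0419 -1.5811  0.8918]
0.01 [-0.4023 -1.2836 -0.1849]
0 [ 0.3284 -0.784   0.9636]
[0.5807 0.1135 0.1831] [0.5806 0.1136 0.1831] 23.375
```

View pics/s6.png

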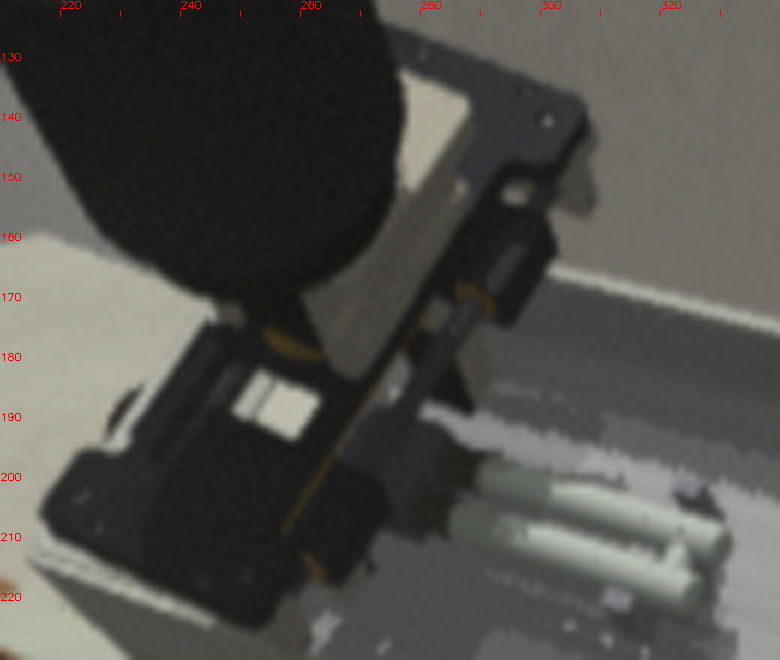

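View pics/wrist6.png

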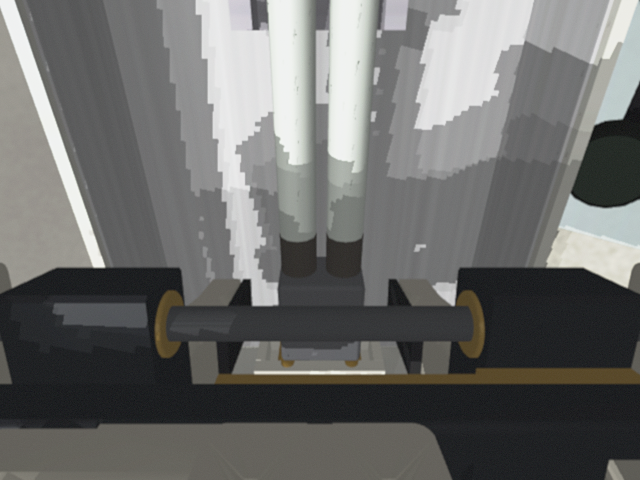

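The fingers flank only the base: its glass-side edge is at row 275 and the finger edges start at row 280. Jaws are centred at 319 and the base at 320. Closing, then pulling.

```bash
python3 - <<'E'
from h import *
np.set_printoptions(precision=4,suppress=True)
Rg=Rgrip(15,-1)
f0=robot.read_force()
robot.move_gripper(0); w=robot.read_grip_width(); print('grip',w,w*88,robot.read_force()-f0,robot.read_t())
if w*88<28 or w*88>40: raise SystemExit('bad grip')
p0=robot.read_position()
for k in (.002,.004,.007,.012,.02,.03,.036):
    robot.servo_line(p0-k*Y,Rg,speed=.03); print(k,HR.T@(robot.read_force()-f0),robot.read_grip_width()*88)
robot.dwell(.15);print(robot.read_t(),HR.T@(robot.read_position()-p0))
for n in ('wrist','side','top'):
    im,d=robot.grab_frame(n);cv2.imwrite(f'pics/{n}7.png',im[:,:,::-1]);np.save(f'pics/{n}7.npy',d)
crop('pics/side7.png','pics/s7.png',210,120,130,110,6)
E
```

```text
grip 0.3855971295803483 33.93254740307065 [-0.1884 -1.0151  1.6126] 24.0917
0.002 [ 0.2548  6.1691 -0.5606] 34.29103265469983
0.004 [-0.325   7.1758  1.2449] 34.03808160039026
0.007 [-0.3707  4.1244  1.155 ] 34.096818290264046
0.012 [0.1272 5.164  0.1715] 33.620445090269364
0.02 [-0.2321 -0.6585  0.4431] 34.5355899412903
0.03 [-0.3753 -0.5102 -0.7084] 33.84213203418873
0.036 [ 0.0021 -0.6649 -0.4065] 34.14040967297854
26.5583 [ 0.    -0.036  0.   ]
```

View pics/s7.png

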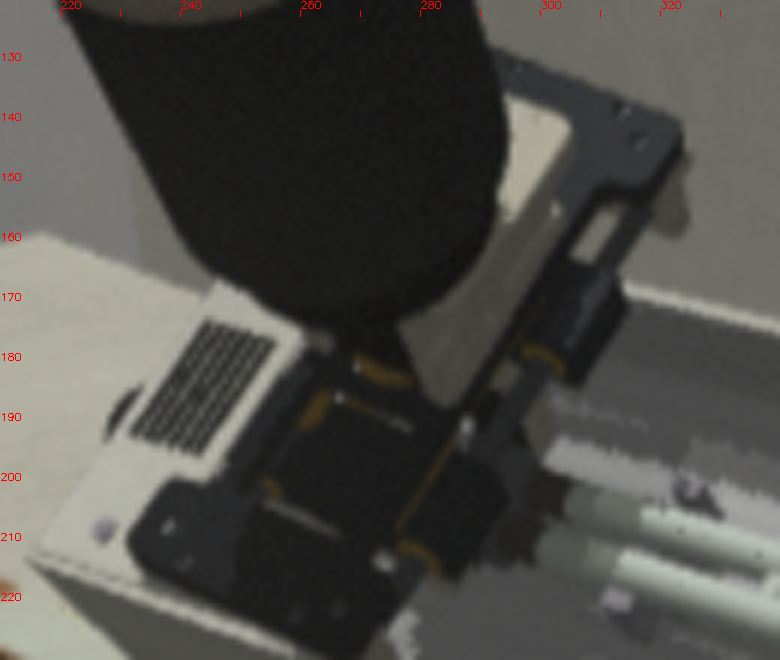

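View pics/wrist7.png

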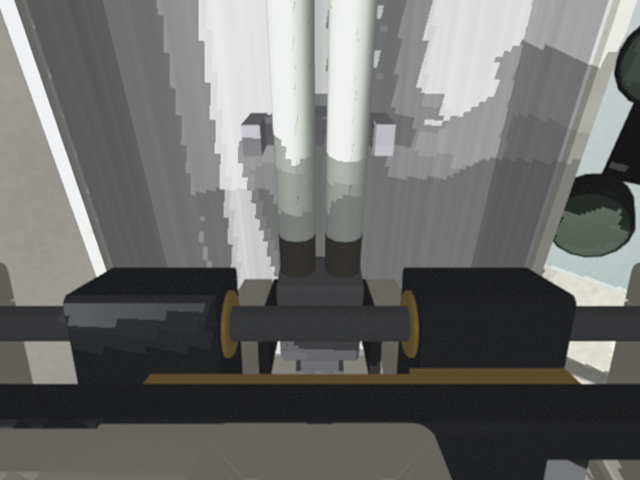

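The tube came out with the hand: its picture position is unchanged and the force dropped to about 0 after 20 mm. Lifting it square out of the trough and carrying it to above the tray.

```bash
python3 - <<'E'
from h import *
np.set_printoptions(precision=4,suppress=True)
Rg=Rgrip(15,-1); u,Rt=Rtray(19.25,Rg)
p=robot.read_position()
robot.servo_line(p+.10*Z,Rg,speed=.12); print(robot.read_grip_width()*88,robot.read_force())
p=robot.read_position(); 
try: robot.servo_line(p+[-.02,-.04,.09],Rg,speed=.15)
except Exception as e: print('skip',repr(e))
G=tc+u*.044
robot.goto(tcpfor(G+[0,0,.22],Rt),Rt); robot.dwell(.2)
print(robot.read_t(),robot.read_grip_width()*88,robot.read_position(),tcpfor(G+[0,0,.22],Rt))
for n in ('wrist','side','top'):
    im,d=robot.grab_frame(n);cv2.imwrite(f'pics/{n}8.png',im[:,:,::-1]);np.save(f'pics/{n}8.npy',d)
for k in (-.13,-.02,.042): print(k,proj('side',G+[0,0,.22]+u*k),proj('top',G+[0,0,.22]+u*k))
E
```

```text
33.74790966073913 [ 0.5822  0.1959 -0.9917]
30.2417 34.21067297528653 [ 0.6024 -0.3487  0.1891] [ 0.6019 -0.3495  0.1878]
-0.13 (np.float64(495.0105887852029), np.float64(331.51489171210994), np.float64(0.5178720820671834)) (np.float64(533.3825835170871), np.float64(287.0156890552961), np.float64(0.8449001226940845))
-0.02 (np.float64(505.68962941318824), np.float64(282.2968927721268), np.float64(0.6038070220208566)) (np.float64(509.51460892918124), np.float64(229.50480349053012), np.float64(0.8599654335519079))
0.042 (np.float64(510.468708999163), np.float64(260.2708754368056), np.float64(0.6522430790856543)) (np.float64(496.426655861762), np.float64(197.96883179066188), np.float64(0.8684567905808629))
```

View pics/side8.png

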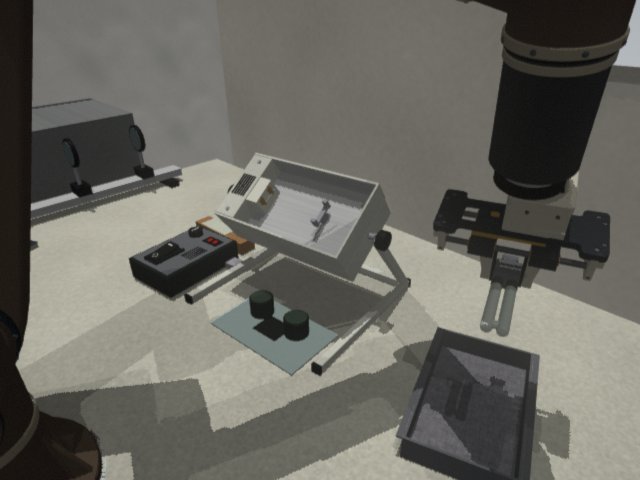

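View pics/wrist8.png

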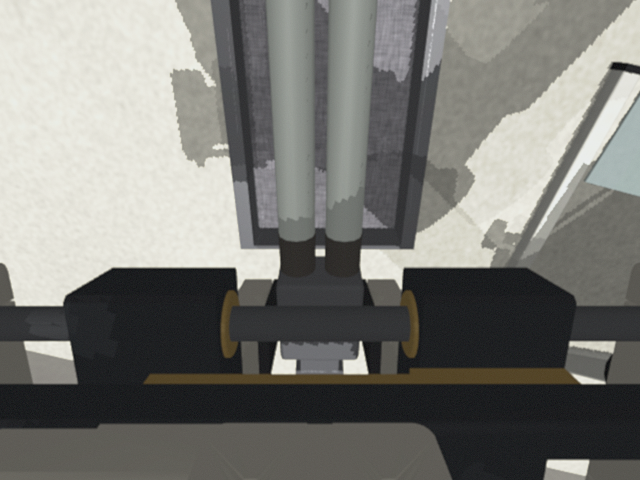

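View pics/top8.png

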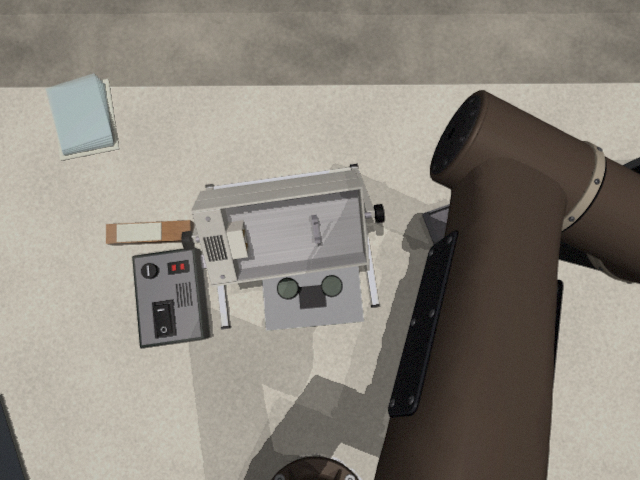

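The tube is level and unmoved in the grip: its glass end in the side view is at (496,329), predicted (495,331). The lamp head is empty. Quick cross-check of the tray end with the wrist camera, then lower.

```bash
python3 - <<'E'
from h import *
np.set_printoptions(precision=4,suppress=True)
Rg=Rgrip(15,-1); u,Rt=Rtray(19.25,Rg); v_=np.cross([0,0,1],u)
pose=(robot.read_position(),robot.read_tcp_rot())
for a,b in ((241,248),(414,248)):
    q=deproj('wrist',a,b,plane=.04,pose=pose); print(q,(q-tc)@u,(q-tc)@v_)
d=np.load('pics/wrist8.npy')
w=d[148:153,318:323];print(np.median(w))
for a,b in ((320,150),(262,180),(395,130)):
    q=deproj('wrist',a,b,np.median(d[b-2:b+3,a-2:a+3]),pose=pose); print('floor?',q)
# lower
G=tc+u*.044
f0=robot.read_force()
for z,s in ((.08,.15),(.04,.08),(.024,.04),(.018,.02),(.015,.015)):
    robot.servo_line(tcpfor(G+[0,0,z],Rt),Rt,speed=s);F=robot.read_force()-f0;print(z,F,robot.read_position()[2])
    if F[2]>3: print('contact');break
print(robot.read_t())
for n in ('wrist','side'):
    im,d=robot.grab_frame(n);cv2.imwrite(f'pics/{n}9.png',im[:,:,::-1]);np.save(f'pics/{n}9.npy',d)
for k in (-.13,-.02,.042): print(k,proj('side',G+[0,0,z]+u*k))
crop('pics/side9.png','pics/s9.png',400,300,150,130,5)
E
```

```text
[ 0.6933 -0.3963  0.04  ] 0.1245976544237574 -0.07434289750622443
[ 0.6382 -0.239   0.04  ] 0.12442174739383834 0.09234044460804613
0.35010782
floor? [ 0.5879 -0.3526  0.0038]
floor? [ 0.6346 -0.3962  0.0035]
floor? [ 0.548  -0.2942  0.0035]
0.08 [ 1.2339 -0.8095 -0.3924] 0.0489061113381948
0.04 [-0.5811 -0.6191 -0.1998] 0.007409071439801011
0.024 [ 0.4457 -0.158  -0.7131] -0.008452815381212272
0.018 [-0.3087 -0.698   0.5946] -0.014379269857824478
0.015 [ 0.193  -1.061   0.5285] -0.01735974392220841
33.475
-0.13 (np.float64(468.0561252535627), np.float64(448.00387293118456), np.float64(0.6181494928458768))
-0.02 (np.float64(480.50407824955477), np.float64(391.5779030824616), np.float64(0.70408443279955))
0.042 (np.float64(486.2673902605055), np.float64(365.45308803348144), np.float64(0.7525204898643476))
```

View pics/s9.png

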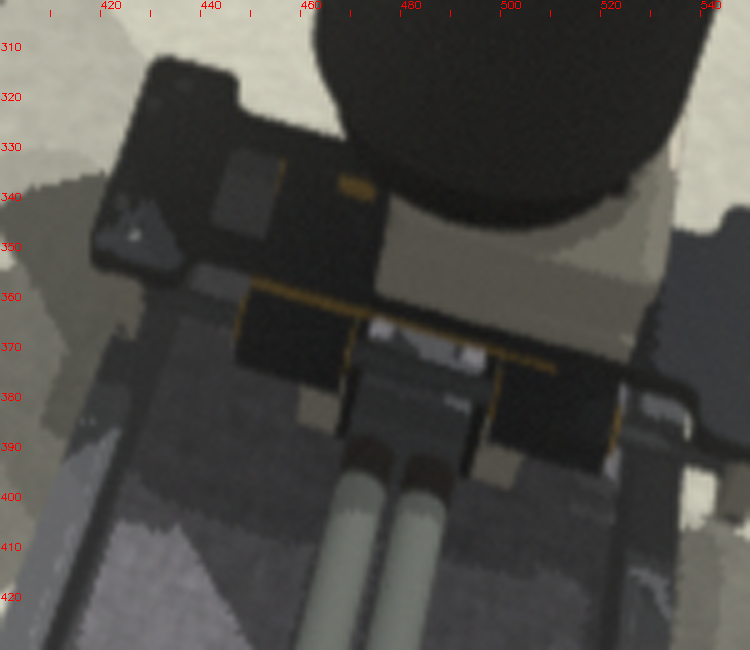

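View pics/wrist9.png

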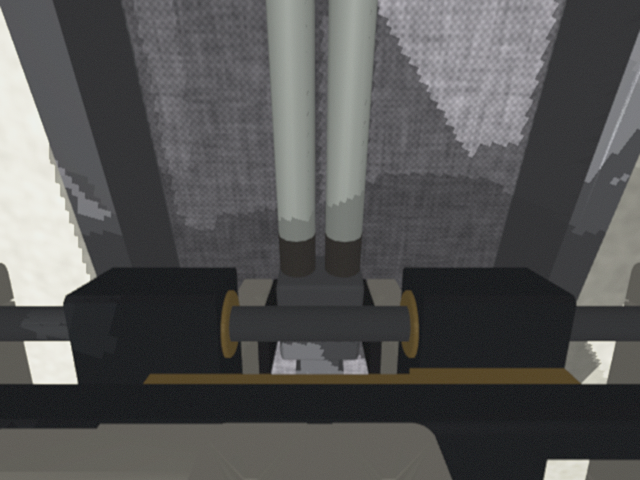

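No contact yet; the tube is about 3 mm above the floor. The tray rim is about 166 mm wide both times, so its walls flare, and the tube sits about 9 mm off its midline, well inside the limits. Lowering the last bit and releasing.

```bash
python3 - <<'E'
from h import *
np.set_printoptions(precision=4,suppress=True)
Rg=Rgrip(15,-1); u,Rt=Rtray(19.25,Rg); G=tc+u*.044
robot.dwell(.1); f0=robot.read_force()
for z in (.014,.013,.012,.011):
    robot.servo_line(tcpfor(G+[0,0,z],Rt),Rt,speed=.01);robot.dwell(.05);F=np.mean([robot.read_force()-f0 for _ in range(3)],0);print(z,F)
    if F[2]>2: break
robot.move_gripper(.65); robot.dwell(.3); print(robot.read_t(),robot.read_grip_width(),robot.read_force()-f0)
p=robot.read_position()
robot.servo_line(p-Rt[:,2]*.06,Rt,speed=.05)
robot.servo_line(p-Rt[:,2]*.06+[0,0,.12],Rt,speed=.2)
robot.goto([.38,-.30,.42],Rt) if robot.ik([.38,-.30,.42],Rt) is not None else print('noik')
robot.dwell(.2)
for n in ('wrist','side','top'):
    im,d=robot.grab_frame(n);cv2.imwrite(f'pics/{n}10.png',im[:,:,::-1]);np.save(f'pics/{n}10.npy',d)
print(robot.read_t())
E
```

```text
0.014 [-0.1389  0.4097  1.0034]
0.013 [-0.5661 -0.4981  0.6263]
0.012 [-1.3602  0.7619  5.0773]
35.5167 0.6522038248344201 [0.5643 0.4449 1.1637]
39.2417
```

View pics/side10.png

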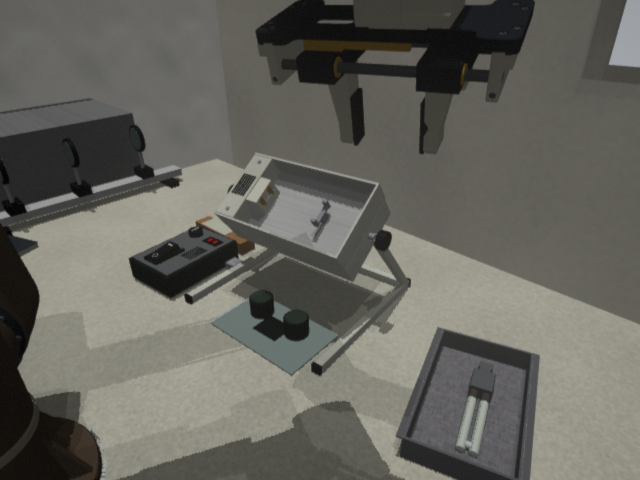

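View pics/top10.png

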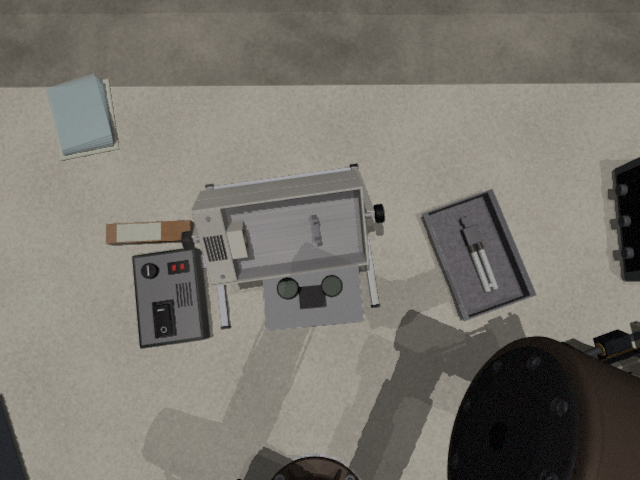

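```bash
python3 - <<'E'
from h import *
np.set_printoptions(precision=4,suppress=True)
d=np.load('pics/top10.npy');d0=np.load('pics/top0.npy');info=robot.camera_info('top')
def P(dd,a,b): w=dd[b-1:b+2,a-1:a+2]; return deproj('top',a,b,np.median(w[w>0]),info)
print('circle',P(d,163,329),'bar',P(d,162,309))
for n,a,b in (('base',473,233),('glass near',476,252),('limb',489,285),('limb2',482,283)): print(n,P(d,a,b))
a=cv2.imread('pics/top0.png');b=cv2.imread('pics/top10.png')
crop('pics/top10.png','pics/t10.png',440,200,80,110,5)
for n,s in (('weights',np.s_[274:304,272:350]),('carton',np.s_[215:248,100:190])):
    print(n,cv2.phaseCorrelate(a[s][:,:,1].astype(np.float32),b[s][:,:,1].astype(np.float32)))
E
```

```text
circle [0.3897 0.3152 0.0697] bar [0.4312 0.3172 0.0754]
base [ 0.5967 -0.3547  0.029 ]
glass near [ 0.5552 -0.3623  0.0195]
limb [ 0.4818 -0.3885  0.0163]
limb2 [ 0.4864 -0.3739  0.0143]
weights ((-0.06469532858236704, -0.044872459783825036), 0.9928109548985958)
carton ((0.017588009734787136, -0.03221156900325184), 1.0520562831266427)
```

View pics/t10.png

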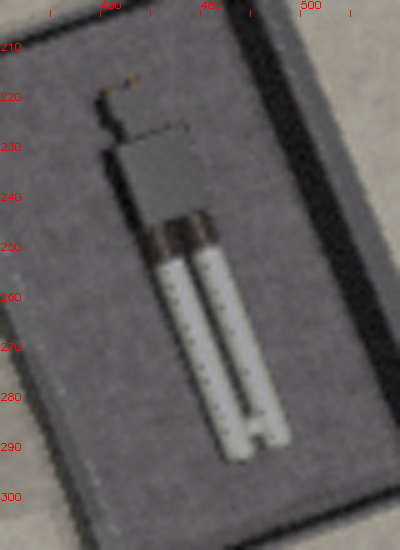

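```bash
python3 - <<'E'
from rig import robot
robot.job_done(); print(robot.read_t())
E
```

```text
the job is handed in; nothing more can be done
the job is handed in; nothing more can be done
```

I switched the lamp off, pulled the tube out by its base, laid it in the grey tray and handed the job in at about 39 s. `job_done` gave no verdict.

- **Rocker:** my first press missed and moved nothing. The real fingertips end about 28 mm behind the reported TCP. I measured this with the side camera, and contact on the second press confirmed it. That press put the rocker on its off stop. In the last picture the circle end is at 0.070 m and the other end at 0.075 m, so it is still off.
- **Tube:** I gripped the base (jaws at 34 mm) and pulled 36 mm straight out, then lifted it square out of the trough. The highest pull force I read was about 7 N, and it fell to zero after 20 mm. I lowered the tube until I felt about 5 N of floor contact, then released it.
- **Final tube check:** the tube lies inside the tray. The base top is at 29 mm and the glass top at 15–20 mm, which is roughly 3° off level (limit 7°). The hand was well clear, touching nothing.
- **Other things:** the weights and the carton have not moved by more than 0.1 pixel in the top view.

One measurement disagreed with the description. The tray measured about 161–166 mm across the top instead of the 150 mm its sizes imply, probably because its walls flare. The tube may therefore lie about 9 mm off the tray's midline, which is well inside the limit.

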